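# Set up a new dowel for carving

### The job

Get the carving bench ready for the next piece. Hang each hand tool lying loose on the bench (two or three of the sanding paddle, the filling knife and the rasp) by its eye on the tool rack, one to a peg; and draw the long dowel straight out of the stock pipe, hand over hand along the two V-rests until its whole length is just clear of the pipe, then lift it across and lay it centred in the V-blocks of the carving cradle. Leave everything else on the bench where it is.

Things in the scene. Friction and masses are not known exactly. Their poses are not given: they have to be found in the camera images.
- pipe_mouth (a point): Centre of the open mouth of the stock pipe: fixed, level, grey plastic, 40 mm outside, 34 mm inside, 420 mm long, axis 92 mm above the bench, strapped in saddles on a board 90 mm wide and 12 mm thick that runs on under the rests. x: along the axis into the pipe; z up. Between mouth and rests the fingers can take the dowel from above.
- rest0 (a point): The first (nearer the mouth) V-rest in front of the pipe, fixed, wooden, in line with it, 125 mm from the mouth: where the axis of a dowel lying in it passes, 84.5 mm above the bench. 26 mm thick along x, its pipe side sloped down as a lead-in, 72 mm wide; notch 52 mm wide at the top; top 95 mm above the bench. The fingers cannot pass it while they hold the dowel. Axes as the pipe's.
- rest1 (a point): The second V-rest in front of the pipe, fixed, wooden, in line with it, 330 mm from the mouth: where the axis of a dowel lying in it passes, 83 mm above the bench. 26 mm thick along x, its pipe side sloped down as a lead-in, 72 mm wide; notch 52 mm wide at the top; top 95 mm above the bench. Board ends 55 mm past it. Axes as the pipe's.
- dowel: The wooden dowel: a round rod 22 mm in diameter, 420 mm long, about 0.12 kg, at first loose in the pipe (it slides easily, lying on the pipe's bottom, axis 86 mm above the bench) with 70 to 100 mm showing. Origin: on its axis at the head end, the end that shows at first. x: along it from head to tail (middle at x = 210 mm, tail end at 420 mm); y and z turn as it rolls.
- cradle_seat (a point): Fixed carving cradle: where the middle of the dowel's axis lies when it rests centred in the two V-blocks, 55 mm above the bench. x: along the cradle; z up. V-blocks at x = -100 and 100 mm, 22 mm thick along x, 80 mm wide, tops 66 mm above the bench, notches 52 mm wide at the top. Base board 300 x 100 x 14 mm. The dowel may lie either way round.
- paddle_grip (a point): Sanding paddle, pale wood, blade 70 x 46 mm faced with brown abrasive; 200 mm long, 0.09 kg. Point: middle of the handle, half-way up (8 mm above the bench when lying flat), near its balance point. Handle 26 mm wide, 16 mm thick, from 41 mm towards the working end to 45 mm towards the eye. x: along the tool to its eye, z: out of its upper face. Lies flat; eye roughly away from the robot.
- paddle_eye (a point): Centre of the sanding paddle's hanging eye, half-way through: a round hole 30 mm across in a ring 50 mm across, 12 mm thick, 70 mm from the grip point along the tool's x. Axes as the tool's; the hole runs along z. Both faces are alike for hanging.
- knife_grip (a point): Filling knife, black handle, thin steel blade widening to 66 mm; 195 mm long, 0.11 kg. Point: middle of the handle, half-way up (8 mm above the bench when lying flat), near its balance point. Handle 26 mm wide, 16 mm thick, from 41 mm towards the working end to 45 mm towards the eye. x: along the tool to its eye, z: out of its upper face. Lies flat; eye roughly away from the robot.
- knife_eye (a point): Centre of the filling knife's hanging eye, half-way through: a round hole 30 mm across in a ring 50 mm across, 12 mm thick, 70 mm from the grip point along the tool's x. Axes as the tool's; the hole runs along z. Both faces are alike for hanging.
- rasp_grip (a point): Flat rasp, brown handle, steel 66 x 26 x 8 mm; 198 mm long, 0.12 kg. Point: middle of the handle, half-way up (8 mm above the bench when lying flat), near its balance point. Handle 26 mm wide, 16 mm thick, from 41 mm towards the working end to 45 mm towards the eye. x: along the tool to its eye, z: out of its upper face. Lies flat; eye roughly away from the robot.
- rasp_eye (a point): Centre of the flat rasp's hanging eye, half-way through: a round hole 30 mm across in a ring 50 mm across, 12 mm thick, 70 mm from the grip point along the tool's x. Axes as the tool's; the hole runs along z. Both faces are alike for hanging.
- peg0 (a point): On the axis of the rack's right-hand (seen from the robot) peg, 25 mm from its root. Peg: fixed steel rod 10 mm thick, 75 mm long, rising out of the rack's front at 45 degrees above level; root 220 mm above the bench. Axes are the rack's: -x level out of its front towards the robot, y along it to the left (pegs 115 mm apart), z up. Front face: rails 185-255 and 80-120 mm above the bench.
- peg1 (a point): On the axis of the rack's middle peg, 25 mm from its root. Peg: fixed steel rod 10 mm thick, 75 mm long, rising out of the rack's front at 45 degrees above level; root 220 mm above the bench. Axes are the rack's: -x level out of its front towards the robot, y along it to the left (pegs 115 mm apart), z up. Front face: rails 185-255 and 80-120 mm above the bench.
- peg2 (a point): On the axis of the rack's left-hand (seen from the robot) peg, 25 mm from its root. Peg: fixed steel rod 10 mm thick, 75 mm long, rising out of the rack's front at 45 degrees above level; root 220 mm above the bench. Axes are the rack's: -x level out of its front towards the robot, y along it to the left (pegs 115 mm apart), z up. Front face: rails 185-255 and 80-120 mm above the bench.
- jar: Bystander, to be left alone: amber glass jar, 72 mm across, 95 mm high. Origin at the centre of its underside.
- glue: Bystander, to be left alone: white glue bottle with red cap, 56 mm across, 150 mm high. Origin at the centre of its underside.
- tin: Bystander, to be left alone: flat steel tin, 68 mm across, 45 mm high. Origin at the centre of its underside.
- rotary_tool: Bystander, to be left alone: black rotary carving tool, 200 mm long, 46 mm thick, lying. Origin at the centre of its underside.
Things that resemble listed ones, but are neither listed nor needed, are in the scene too. Leave any purple look-alike of the part that bears knife_grip alone.

How it is judged:
On the way:
1. the dowel's whole length is out of the pipe and it is still in line in front of the mouth, its tail 4 to 90 mm from the mouth (x of dowel in the frame of pipe_mouth between -0.51 and -0.424 m and y of dowel in the frame of pipe_mouth between -0.05 and 0.05 m and z of dowel in the frame of pipe_mouth between -0.06 and 0.05 m and angle between the x axis of dowel and the x axis of pipe_mouth, either way round below 0.12 rad), for 0.1 s.
At the end, for the whole second after the job is handed in: Each tool present hangs on its own peg, eye end up (eye within 40 mm of the peg's point, within 28 degrees of upright). The dowel lies at rest along both V-blocks of the cradle (within 2.9 degrees; its head end within 9 mm of seat height, 12 mm sideways), centred within 30 mm ((x of dowel in the frame of cradle_seat between 0.18 and 0.24 m or x of dowel in the frame of cradle_seat between -0.24 and -0.18 m) and y of dowel in the frame of cradle_seat between -0.012 and 0.012 m and z of dowel in the frame of cradle_seat between -0.009 and 0.009 m and angle between the x axis of dowel and the x axis of cradle_seat, either way round below 0.05 rad and linear speed of dowel below 0.03 m/s and (distance between paddle_eye and peg0 below 0.04 m or distance between paddle_eye and peg1 below 0.04 m or distance between paddle_eye and peg2 below 0.04 m) and angle between each of paddle_eye, knife_eye, rasp_eye's own x axis and vertical below 0.5 rad and height (world z) of each of paddle_eye, knife_eye, rasp_eye above 0.18 m and (distance between knife_eye and peg0 below 0.04 m or distance between knife_eye and peg1 below 0.04 m or distance between knife_eye and peg2 below 0.04 m) and (distance between rasp_eye and peg0 below 0.04 m or distance between rasp_eye and peg1 below 0.04 m or distance between rasp_eye and peg2 below 0.04 m) and distance between paddle_eye and knife_eye above 0.06 m and distance between each of paddle_eye, knife_eye and rasp_eye above 0.06 m); the robot touches nothing.
It fails at once if another thing on the bench is pushed more than 40 mm from its place (distance of any of jar, glue, tin, rotary_tool from where it was at the start of the episode above 0.04 m).
Of paddle, knife, rasp only 2 to 3 are there at a start; the rules pass over those that are not, and their reading is None.
At some moment in a run one of paddle, knife, rasp may be knocked a few centimetres aside while the robot is not near it.
Once in a run the grip may slacken for a moment while it holds something.
It also fails if it takes over 208 s, if anything falls off the work surface, if the arm or the gripper's body presses on something with over 40 N, if the wrist force passes 120 N, or if a joint passes its speed limit or range.

### The arm

A 7-joint arm with a two-finger parallel gripper is mounted at the origin on the work surface. World frame = base frame: x ahead of the robot, y to its left, z up, the work surface at z = 0. Lengths are in m, angles in rad, forces in N, time in s.
With the tool pointing down it reaches from about 0.35 to 0.9 m from the base axis. Payload 8.1 kg.
Tool frame: the origin (TCP) lies at the centre of the arm's flange, where the gripper is bolted on; the fingertips stand 178 mm ahead of it and the grasp point (between the pads) lies 159 mm ahead of it; z points along the fingers, y is the line along which they close (so a half turn about z gives the same grasp; the last joint's range is limited). The gripper opens to 92 mm and grips with 3 to 60 N. Pads are 19 mm wide; open, the fingers measure 130 mm over their backs; the gripper's body (75 mm by 190 mm) begins 47 mm behind the grasp point.
Start: joints at [1.038, 0.434, 0.025, 1.573, -0.012, 1.134, -0.075], TCP at [0.26, -0.568, 0.405] pointing down, gripper open.
Joint ranges: [-2.62, 2.62], [-0.44, 2.09], [-1.27, 1.32], [0.08, 2.57], [-1.32, 4.46], [0.12, 2], [-2.74, 2.74]. Speed limits (rad/s): [2.22, 2.22, 3.01, 3.01, 3.14, 3.14, 3.14].

### API

Orientations are given as a rotation vector (axis times angle).
In Python, from cell import arm gives the robot as it stands. The module is installed in compiled form; this text tells all that it offers.
- The arm moves only by the shell command python3 -m inch 'ROWS' [FORCE]. ROWS is text: rows parted by semicolons, each of 5 numbers parted by spaces: the shift along the tool's x, y, z in m, then the turn about the tool's z in rad, then the finger opening in m, from 0 to 0.0918. In form: x y z roll fingers; .... A call has 1 to 5 rows; each row is the pose to reach, as a shift and turn from the pose commanded when the call began, along the tool's axes at that moment; what a row does not reach only later rows make up. A row lasts 1/10 s, in which the tool goes at most 50 mm and 8.59 degrees, less where a joint would pass 70% of its speed; a pose out of reach is approached as far as the arm can. A call with a gripper value outside its range is refused whole. The fingers move at their own pace and stop on an object; FORCE is the grip in N (left out, the last holds). Time passes only in rows, so rows that repeat a pose let the fingers close. It gives the time, the measured TCP pose, the force, the opening and the grip force at its end, in the units of the state.
- arm.observe(): the state, without advancing time (a new reading comes with each control period).
- arm.get_image(name): name is "scene" or "top"; returns the picture (400x640x3 uint8, red, green, blue); there is no depth.
- arm.get_calibration(name): a dict with "intrinsics" (3x3 intrinsics, pixels), "pose" (4x4, takes a point from camera to world coordinates). Camera axes: x right, y up, looking along -z (the intrinsics and any distortion apply to the point x, -y, -z); pixel columns grow to the right and rows downward; lengths in m; the calibration is good to about 2 mm. A picture is of the moment at which its call begins. get_calibration takes no time and is no camera call.
- arm.sign_off(): hands the job in; it is judged then, once.
Trained networks look in the newest picture that a camera, given by its name, has taken for a name from the list of things; names that differ only in an ending like _2 or _b are one class to them, and where a whole thing is asked for, a point or a joint stands for the part that bears it (a point fixed in the world has none). Each returns a list of dicts, best first, with "conf" (0 to 1); they miss things now and then, are a little off and sometimes report something else, mostly with a low value. They report only what shows in the picture. A call takes as long as a camera call. They do not tell look-alikes from the thing itself.
- arm.look_for(camera, query): "point" ([row, column] in pixels, amid what is visible of it).
- arm.silhouettes(camera, query): "region" (400x640 bool, what is visible of it) and "point" ([row, column] in pixels, amid what is visible of it).
- arm.place_of(camera, query): "point" ([row, column] in pixels: a listed point, or the origin of a listed thing).
The state is a dict: "clock": time; "joints": joint angles; "dq": joint speeds; "joint_efforts": joint torques, N m; "position": TCP position; "ee_rot": TCP orientation; "force": force on the tool from outside, world axes, zero at the start; "ft_torque": the same for the moment, N m; "width": opening from 0.0 (shut) to 1.0 (fully open); "gripper_force": force on a finger pad.
Only numpy, scipy, OpenCV 4.12 (cv2) and the standard library are available. Lean on these libraries where they do the work, as an engineer would, in place of code of your own. Each camera call takes 0.05 s, during which the arm holds its last target. There are 200 camera calls.

## Working session

There is one attempt and no reset: what is moved stays moved. The work goes in short steps, Python scripts to look and compute and a shell command to move; the robot and the scene stay as the last step left them, time stands still between calls to the robot, and variables do not carry over. Pictures are saved under pics/ and viewed, at most 14 in all, crops included, and the job is handed in when it is done.

```bash
mkdir -p pics; ls
cat > h.py <<'E'
import numpy as np, cv2
from cell import arm
from scipy.spatial.transform import Rotation as R
def snap(cam,name):
    im=arm.get_image(cam); cv2.imwrite(f'pics/{name}.png',im[:,:,::-1]); return im
def ray(cam,p):
    c=arm.get_calibration(cam);K=np.array(c['intrinsics']);T=np.array(c['pose'])
    d=np.linalg.inv(K)@[p[1],p[0],1.]; d=T[:3,:3]@[d[0],-d[1],-d[2]]
    return T[:3,3],d
def at_z(cam,p,z):
    o,d=ray(cam,p); return o+d*(z-o[2])/d[2]
def proj(cam,X):
    c=arm.get_calibration(cam);K=np.array(c['intrinsics']);T=np.array(c['pose'])
    q=T[:3,:3].T@(np.array(X)-T[:3,3]); q=K@[q[0],-q[1],-q[2]]; return q[1]/q[2],q[0]/q[2]
def tri(p1,p2):
    (a,d),(b,e)=ray('scene',p1),ray('top',p2); d=d/np.linalg.norm(d); e=e/np.linalg.norm(e)
    s,t=np.linalg.lstsq(np.c_[d,-e],b-a,rcond=None)[0]; P,Q=a+s*d,b+t*e
    return (P+Q)/2,np.linalg.norm(P-Q)
def tool():
    s=arm.observe(); return np.array(s['position']),R.from_rotvec(s['ee_rot'])
E
python3 - <<'E'
from h import *
np.set_printoptions(precision=3,suppress=True)
for c in('scene','top'):
    snap(c,c+'0'); k=arm.get_calibration(c); print(c,k)
s=arm.observe(); print(s); print(R.from_rotvec(s['ee_rot']).as_matrix())
E
```

```text
pics
scene {'intrinsics': array([[413.94 ,   0.   , 314.573],
       [  0.   , 413.94 , 199.912],
       [  0.   ,   0.   ,   1.   ]]), 'pose': array([[ 0.782, -0.357,  0.512,  1.06 ],
       [ 0.623,  0.415, -0.663, -0.711],
       [ 0.024,  0.837,  0.547,  0.748],
       [ 0.   ,  0.   ,  0.   ,  1.   ]])}
top {'intrinsics': array([[453.698,   0.   , 316.221],
       [  0.   , 453.698, 198.451],
       [  0.   ,   0.   ,   1.   ]]), 'pose': array([[-0.006,  0.994, -0.109,  0.32 ],
       [-1.   , -0.004,  0.018,  0.023],
       [ 0.018,  0.109,  0.994,  1.607],
       [ 0.   ,  0.   ,  0.   ,  1.   ]])}
{'clock': 0.1, 'joints': array([ 1.038,  0.435,  0.025,  1.574, -0.012,  1.134, -0.075]), 'dq': array([ 0.001, -0.002, -0.001, -0.002, -0.001,  0.001, -0.001]), 'joint_efforts': array([  0.004, -66.913,   0.988, -31.515,  -0.061,   0.037,   0.   ]), 'position': array([ 0.26 , -0.568,  0.404]), 'ee_rot': array([-3.068, -0.67 ,  0.001]), 'force': array([ 0.514, -0.013,  0.277]), 'ft_torque': array([ 0.039, -0.008,  0.016]), 'gripper_force': 0.0, 'width': 1.0026345997652584}
[[ 0.909  0.417 -0.001]
 [ 0.417 -0.909  0.001]
 [-0.    -0.001 -1.   ]]
```

View pics/scene0.png

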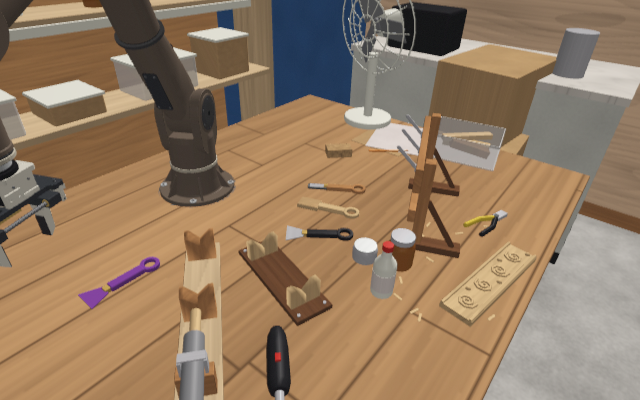

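View pics/top0.png

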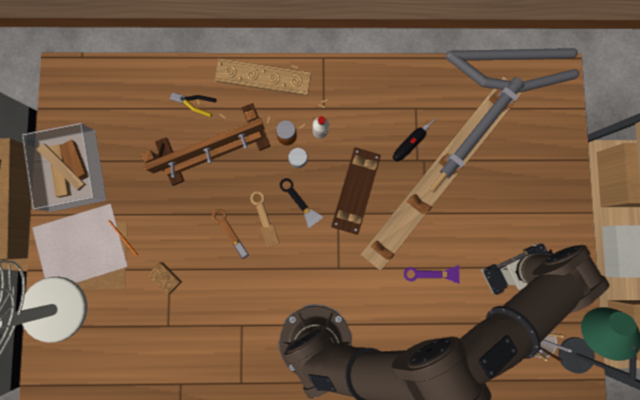

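The scene shows the pipe at lower centre with two rests, the cradle, three tools (knife, paddle and rasp at roughly (235,320), (205,325) and (187,335)) and the purple decoy at (280,120). In the top view the tools are at (200,297), (215,262) and (232,230), the rack at (150,205), the cradle at (190,357) and the pipe mouth near (165,452).

```bash
cat > loc.py <<'E'
from h import *
import sys
np.set_printoptions(precision=4,suppress=True)
Z=dict(pipe_mouth=.092,rest0=.0845,rest1=.083,dowel=.086,cradle_seat=.055,paddle_grip=.008,paddle_eye=.008,knife_grip=.008,knife_eye=.008,rasp_grip=.008,rasp_eye=.008,peg0=.2377,peg1=.2377,peg2=.2377,jar=0,glue=0,tin=0,rotary_tool=0)
for n in sys.argv[1:] or Z:
    g={}
    for c in('scene','top'):
        r=arm.place_of(c,n)
        g[c]=[x['point'] for x in r]
        for x in r[:2]: print(n,c,np.round(x['point'],1),round(x['conf'],2),at_z(c,x['point'],Z[n])[:2])
    if g['scene'] and g['top']: print('   tri',*tri(g['scene'][0],g['top'][0]))
E
python3 - <<'E'
from h import *
snap('scene','a');snap('top','b')
E
python3 loc.py
```

```text
pipe_mouth scene [338.2 194.3] 0.7 [ 0.5716 -0.4407]
pipe_mouth top [172.7 443.4] 0.96 [ 0.572  -0.4374]
   tri [ 0.5714 -0.439   0.0904] 0.0027883136560063458
rest0 scene [236.6 199.7] 0.74 [ 0.3225 -0.2318]
rest0 scene [293.6 196.6] 0.66 [ 0.4756 -0.3614]
rest0 top [205.1 423.2] 0.95 [ 0.4624 -0.3669]
rest0 top [250.2 383.9] 0.58 [ 0.3115 -0.2301]
   tri [ 0.4557 -0.328   0.2102] 0.016504891076303426
rest1 scene [236.6 199.7] 0.74 [ 0.3208 -0.2307]
rest1 scene [293.6 196.6] 0.66 [ 0.4743 -0.3606]
rest1 top [205.1 423.2] 0.95 [ 0.4625 -0.3672]
rest1 top [250.2 383.9] 0.58 [ 0.3115 -0.2303]
   tri [ 0.4557 -0.328   0.2102] 0.016504891076303426
dowel scene [314.7 193.7] 0.68 [ 0.5194 -0.4027]
dowel top [189.2 428.5] 0.59 [ 0.5164 -0.3863]
dowel top [229.3 230.6] 0.26 [0.384  0.2817]
   tri [ 0.5145 -0.3937  0.0752] 0.011024211187948317
cradle_seat scene [261.6 281.2] 0.59 [ 0.5227 -0.1441]
cradle_seat top [185.3 359.7] 0.66 [ 0.5349 -0.156 ]
   tri [ 0.533  -0.1546  0.0681] 0.0003893854021597364
paddle_grip scene [211.5 329.2] 0.94 [0.4432 0.1641]
paddle_grip top [217.  265.1] 0.69 [0
[... 1974 characters left out ...]
  tri [ 0.7164  0.1059 -0.0113] 0.005889828866997937
glue scene [290.5 378.7] 0.64 [ 0.7375 -0.0222]
glue scene [144.4 413.5] 0.26 [0.4093 0.802 ]
glue top [131.1 318. ] 0.76 [ 0.7412 -0.0143]
   tri [ 0.7388 -0.0165 -0.0031] 0.007574332071461468
tin scene [260.8 364.8] 0.7 [0.6507 0.0489]
tin top [155.9 299.4] 0.63 [0.6501 0.0533]
tin top [135.4 242.8] 0.51 [0.7257 0.2573]
   tri [ 0.6498  0.0527 -0.003 ] 0.002085852671880121
rotary_tool scene [368.7 277.9] 0.9 [ 0.6935 -0.3424]
rotary_tool scene [310.6 196. ] 0.43 [ 0.4434 -0.3516]
rotary_tool top [144.7 407.4] 0.67 [ 0.6904 -0.338 ]
rotary_tool top [185.6 357.7] 0.45 [ 0.5415 -0.1552]
   tri [ 0.6912 -0.3395 -0.0052] 0.0009557860047161574
```

Run:
```python
import cv2
a=cv2.imread('pics/top0.png');s=cv2.imread('pics/scene0.png')
f=dict(fx=5,fy=5,interpolation=cv2.INTER_CUBIC)
cv2.imwrite('pics/c1.png',cv2.resize(a[95:195,140:300],None,**f))
cv2.imwrite('pics/c2.png',cv2.resize(a[150:270,340:490],None,**f))
cv2.imwrite('pics/c3.png',cv2.resize(s[100:220,380:480],None,**f))
```

```text
(no output)
```

View pics/c1.png

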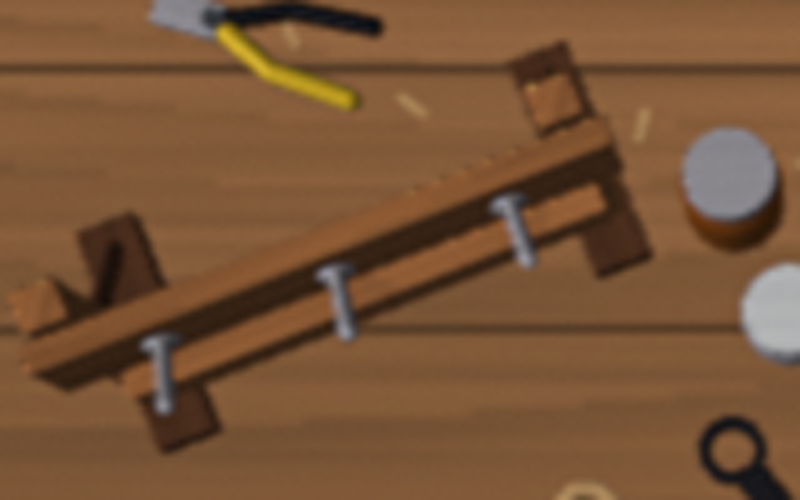

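View pics/c2.png

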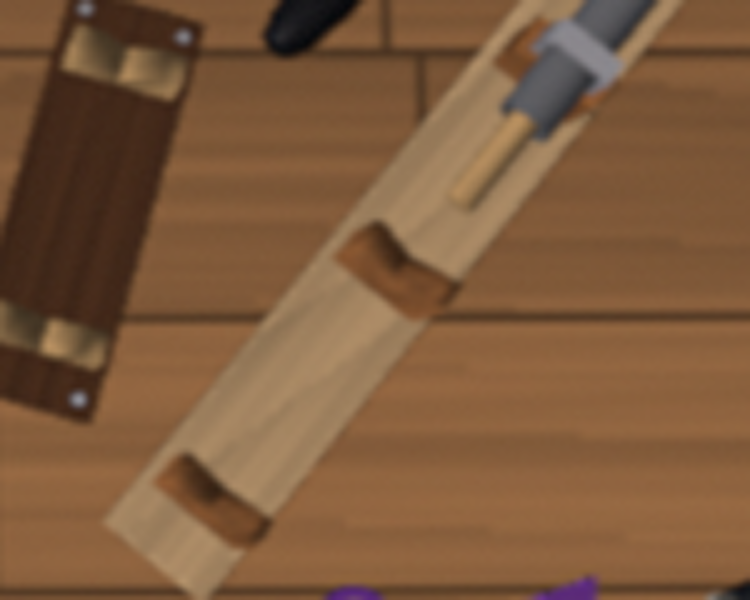

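View pics/c3.png

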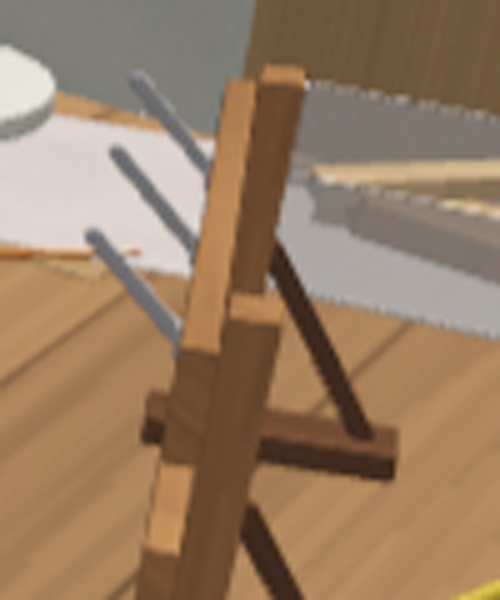

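The top crop shows the three peg tips at about (147,245), (162,209) and (177,173) in full-image pixels. The pipe mouth is at (174,445), rest notches at (204,420) and (248,382), and the dowel head at (189,433). The scene crop has the peg tips at (147,399), (130,403) and (116,407).

```bash
cat > fit.py <<'E'
from h import *
from scipy.optimize import least_squares
np.set_printoptions(precision=4,suppress=True)
def fit(obs,x0,name):
    def W(p,l):
        c,s=np.cos(p[2]),np.sin(p[2]); return [p[0]+c*l[0]-s*l[1],p[1]+s*l[0]+c*l[1],l[2]]
    f=lambda p:np.array([np.subtract(proj(c,W(p,l)),px) for c,px,l in obs]).ravel()
    r=least_squares(f,x0,loss='soft_l1',f_scale=1.5); print(name,r.x,'\n',r.fun.reshape(-1,2).round(1).tolist()); return r.x
# rack: origin root of peg1 (xy), -x out
o=[]
for i,(t,rt,sc) in enumerate([((147,245.4),(135.6,241.6),(147.2,398.6)),((161.6,209.4),(149,207.2),(130.4,403.4)),((176.6,172.6),(163.6,172),(115.6,407.4))]):
    y=.115*(i-1)
    o+=[('top',t,(-.053,y,.273)),('scene',sc,(-.053,y,.273)),('top',rt,(-.003,y,.223))]
fit(o,[.63,.34,-.2],'rack')
# pipe: origin mouth, x into pipe
o=[('top',(172.7,443.4),(0,0,.092)),('scene',(338.2,194.3),(0,0,.092)),('top',(205.1,423.2),(-.125,0,.0845)),('top',(203.6,420),(-.125,0,.084)),
('scene',(293.6,196.6),(-.125,0,.0845)),('scene',(236.6,199.7),(-.33,0,.083)),('top',(250.2,383.9),(-.33,0,.083)),('top',(248.4,382.4),(-.33,0,.083)),
('top',(254,361),(-.385,.045,.012)),('top',(270,380),(-.385,-.045,.012))]
fit(o,[.57,-.44,-.68],'pipe')
o=[('top',(148,357),(.15,.05,.014)),('top',(154.4,380.6),(.15,-.05,.014)),('top',(234,358.4),(-.15,-.05,.014)),('top',(229,332),(-.15,.05,.014)),('scene',(261.6,281.2),(0,0,.055)),('top',(185.3,359.7),(0,0,.055))]
fit(o,[.53,-.15,-.3],'cradle')
E
python3 fit.py
```

```text
rack [0.628  0.3362 0.3902] 
 [[-0.4, -0.1], [-0.4, -0.3], [-0.0, -0.1], [-0.5, -0.1], [-0.3, -0.5], [0.5, -0.3], [-0.8, 0.3], [0.2, -0.5], [-0.1, -0.1]]
pipe [ 0.5694 -0.4395 -0.6904] 
 [[0.7, 0.6], [-1.0, -0.2], [-3.1, -2.2], [-1.6, 1.0], [-1.0, -0.2], [-1.2, -1.0], [-1.0, -0.3], [0.8, 1.2], [-0.8, -0.6], [-0.4, 0.6]]
cradle [ 0.5234 -0.1499 -0.2903] 
 [[-1.6, -2.4], [-0.2, 0.9], [0.8, 0.4], [-2.2, -0.5], [1.3, -1.4], [3.3, -1.7]]
```

```bash
cat > go.py <<'E'
# go.py frame x y zgrasp yaw : delta in tool axes to put grasp point at frame (x,y), height z, tool x at yaw (frame)
from h import *
import sys
F=dict(w=(0,0,0),pipe=(.5694,-.4395,-.6904),rack=(.628,.3362,.3902),cradle=(.5234,-.1499,-.2903))
f=F[sys.argv[1]]; x,y,z,a=map(float,sys.argv[2:6])
c,s=np.cos(f[2]),np.sin(f[2]); T=np.array([f[0]+c*x-s*y,f[1]+s*x+c*y,z+.159])
p,r=tool(); d=r.inv().apply(T-p); m=r.as_matrix(); yaw=np.arctan2(m[1,0],m[0,0])
st=arm.observe(); rel=p[:2]-f[:2]; 
print('delta',d.round(4),'roll',round((yaw-(f[2]+a)+np.pi/2)%np.pi-np.pi/2,3),'| now in frame',(c*rel[0]+s*rel[1]).round(4),(-s*rel[0]+c*rel[1]).round(4),'zg',(p[2]-.159).round(4),'yaw',(yaw-f[2]).round(3),'tilt',m[2,2].round(4),'w',round(st['width']*.0918,4),'t',round(st['clock'],1),'F',np.round(st['force'],1),'j7',st['joints'][6].round(2))
E
python3 go.py pipe -0.022 0 .16 0
python3 -c "
from h import *
for c,p in(('top',(189,432.6)),): 
  X=at_z(c,p,.088)[:2]-[.5694,-.4395]; print(X@[.771,-.637],X@[.637,.771])"
```

```text
delta [ 0.3249 -0.008   0.0858] roll 1.12 | now in frame -0.1563 -0.296 zg 0.2457 yaw 1.12 tilt -1.0 w 0.092 t 2.0 F [-0.1  0.1 -0.2] j7 -0.08
-0.06590049119367916 -0.0028540955518252045
```

```bash
python3 -m inch '0.05 0 0 0.14 0.0918; 0.1 0 0 0.28 0.0918; 0.15 0 0 0.42 0.0918; 0.2 0 0 0.56 0.0918; 0.25 -0.004 0.03 0.7 0.0918'
python3 -m inch '0.01 0 0 0.14 0.0918; 0.02 0 0 0.28 0.0918;  0.02 0 0 0.42 0.0918;0.02 0 0 0.42 0.0918'
python3 go.py pipe -0.022 0 .16 0
```

```text
clock: 2.5
position: [0.483, -0.4632, 0.3822]
ee_rot: [3.109, -0.43, 0.01]
force: [0.2, 0.7, 0.1]
width: 0.998
gripper_force: 0.0
clock: 2.9
position: [0.4995, -0.4689, 0.3787]
ee_rot: [2.955, -1.065, -0.001]
force: [-1.0, -0.2, 0.5]
width: 1.001
gripper_force: 0.0
delta [ 0.0131 -0.0672  0.0597] roll -0.001 | now in frame -0.0351 -0.0672 zg 0.2197 yaw -0.001 tilt -1.0 w 0.0919 t 2.9 F [-1.  -0.2  0.5] j7 -1.47
```

```bash
python3 -m inch '0.006 -0.033 0.02 0 0.0918; 0.013 -0.067 0.05 0 0.0918; 0.013 -0.067 0.08 0 0.0918; 0.013 -0.067 0.08 0 0.0918'; python3 go.py pipe -0.022 0 .087 0
python3 -c "
from h import *
snap('scene','d');snap('top','e')
s=cv2.imread('pics/d.png')[240:400,110:310];t=cv2.imread('pics/e.png')[130:290,360:560]
cv2.imwrite('pics/f.png',cv2.resize(np.hstack([s,t]),None,fx=2,fy=2))"
```

```text
clock: 3.3
position: [0.5511, -0.4238, 0.2947]
ee_rot: [-2.957, 1.053, 0.011]
force: [-0.6, 0.2, 0.1]
width: 0.997
gripper_force: 0.0
delta [0.0025 0.0005 0.0487] roll 0.006 | now in frame -0.0241 0.0005 zg 0.1357 yaw 0.006 tilt -1.0 w 0.0915 t 3.3 F [-0.6  0.2  0.1] j7 -1.55
```

View pics/f.png

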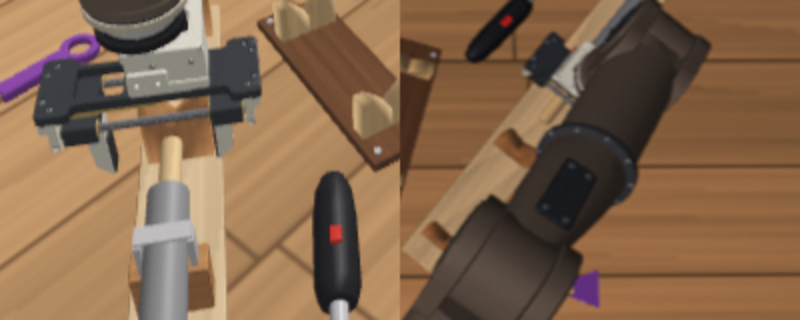

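The view shows the open fingers straddling the dowel just in front of the pipe mouth, so I'll lower, grip and pull.

```bash
python3 -m inch '0.003 0 0.025 0 0.0918; 0.003 0 0.049 0 0.0918; 0.003 0 0.049 0 0.06; 0.003 0 0.049 0 0.01; 0.003 0 0.049 0 0.01' 25;python3 -m inch '0 0 0 0 0.01; 0 0 0 0 0.01; 0 0 0 0 0.01';  python3 -m inch '-0.015 0 0 0 0.01; -0.035 0 0 0 0.01; -0.055 0 0 0 0.01; -0.072 0 0 0 0.01; -0.072 0 0 0 0.01'; python3 go.py pipe -0.022 0 .087 0
```

```text
clock: 3.9
position: [0.5541, -0.4289, 0.2526]
ee_rot: [2.955, -1.063, 0.005]
force: [-1.4, 0.6, 0.6]
width: 0.791
gripper_force: 0.0
clock: 4.2
position: [0.5541, -0.4278, 0.2507]
ee_rot: [2.956, -1.063, 0.001]
force: [0.3, -0.1, -0.4]
width: 0.525
gripper_force: 0.0
clock: 4.7
position: [0.4971, -0.3808, 0.2502]
ee_rot: [-2.956, 1.062, 0.003]
force: [0.4, -0.5, -0.7]
width: 0.118
gripper_force: 0.0
delta [ 0.0711 -0.0008  0.0041] roll 0.0 | now in frame -0.0931 -0.0008 zg 0.0912 yaw 0.0 tilt -1.0 w 0.0108 t 4.7 F [ 0.4 -0.5 -0.7] j7 -1.56
```

```bash
python3 -m inch '0 0 0 0 0.06;0 0 0 0 0.06;0 0 0 0 0.06;0 0 0 0 0.06;0 0 -0.05 0 0.06'; python3 -m inch '0.03 0 0 0 0.06; 0.071 0 0 0 0.06; 0.071 0 0.03 0 0.06; 0.071 0 0.055 0 0.06; 0.071 0 0.055 0 0.06';python3 -m inch '0 0 0 0 0.01; 0 0 0 0 0.01; 0 0 0 0 0.01; 0 0 0 0 0.01; 0 0 0 0 0.01';python3 -m inch '0 0 0 0 0.01; 0 0 0 0 0.01';  python3 go.py pipe -0.022 0 .086 0
```

```text
clock: 5.2
position: [0.497, -0.3805, 0.2944]
ee_rot: [-2.954, 1.062, 0.018]
force: [0.2, -0.1, -0.0]
width: 0.513
gripper_force: 0.0
clock: 5.7
position: [0.5522, -0.4263, 0.241]
ee_rot: [-2.955, 1.062, 0.01]
force: [-0.9, 0.5, -0.8]
width: 0.654
gripper_force: 0.0
clock: 6.2
position: [0.5533, -0.4272, 0.2459]
ee_rot: [2.956, -1.063, 0.002]
force: [0.0, -0.1, 0.1]
width: 0.271
gripper_force: 0.0
clock: 6.4
position: [0.553, -0.4277, 0.2457]
ee_rot: [2.955, -1.063, 0.001]
force: [-2.0, -1.0, 5.6]
width: 0.238
gripper_force: 25.0
delta [-0.0018 -0.0013  0.0007] roll -0.0 | now in frame -0.0202 -0.0013 zg 0.0867 yaw -0.0 tilt -1.0 w 0.0219 t 6.4 F [-2.  -1.   5.6] j7 -1.54
```

```bash
python3 -m inch '-0.015 0 0 0 0.01; -0.035 0 0 0 0.01; -0.055 0 0 0 0.01; -0.074 0 0 0 0.01; -0.074 0 0 0 0.01' && python3 -m inch '0 0 0 0 0.06;0 0 0 0 0.06;0 0 0 0 0.06;0 0 0 0 0.06;0 0 0 0 0.06';python3 go.py pipe -0.022 0 .086 0;  python3 -m inch '0.02 0 0 0 0.06; 0.05 0 0 0 0.06; 0.074 0 0 0 0.06; 0.074 0 0 0 0.05; 0.074 0 0 0 0.01';python3 -m inch '0 0 0 0 0.01; 0 0 0 0 0.01; 0 0 0 0 0.01; 0 0 0 0 0.01; 0 0 0 0 0.01';python3 -m inch '0 0 0 0 0.01; 0 0 0 0 0.01;0 0 0 0 0.01;0 0 0 0 0.01';  python3 go.py pipe -0.022 0 .086 0
```

```text
clock: 6.9
position: [0.4946, -0.3791, 0.2453]
ee_rot: [-2.956, 1.063, 0.003]
force: [-4.1, 0.2, 2.9]
width: 0.233
gripper_force: 25.0
clock: 7.4
position: [0.4964, -0.3801, 0.2449]
ee_rot: [-2.956, 1.063, 0.0]
force: [-0.2, -0.3, -0.2]
width: 0.618
gripper_force: 0.0
delta [ 0.0721 -0.0007 -0.0001] roll 0.0 | now in frame -0.0941 -0.0007 zg 0.0859 yaw 0.0 tilt -1.0 w 0.0567 t 7.4 F [-0.2 -0.3 -0.2] j7 -1.55
clock: 7.9
position: [0.5531, -0.4272, 0.2445]
ee_rot: [-2.956, 1.063, 0.001]
force: [-0.7, 0.5, -0.2]
width: 0.525
gripper_force: 0.0
clock: 8.4
position: [0.5526, -0.4274, 0.2453]
ee_rot: [2.956, -1.064, -0.001]
force: [-3.5, 0.6, 3.9]
width: 0.232
gripper_force: 25.0
clock: 8.8
position: [0.5527, -0.4274, 0.2452]
ee_rot: [2.956, -1.064, -0.001]
force: [-5.1, -0.9, 6.7]
width: 0.232
gripper_force: 25.0
delta [-0.0014 -0.0013  0.0002] roll -0.0 | now in frame -0.0206 -0.0013 zg 0.0862 yaw -0.0 tilt -1.0 w 0.0213 t 8.8 F [-5.1 -0.9  6.7] j7 -1.54
```

```bash
python3 -m inch '-0.015 0 0 0 0.01; -0.035 0 0 0 0.01; -0.055 0 0 0 0.01; -0.074 0 0 0 0.01; -0.074 0 0 0 0.01' && python3 -m inch '0 0 0 0 0.06;0 0 0 0 0.06;0 0 0 0 0.06;0 0 0 0 0.06;0 0 0 0 0.06';  python3 -m inch '0 0 -0.05 0 0.06; 0 0 -0.065 0 0.06; -0.03 0 -0.065 0 0.06; -0.08 0 -0.065 0 0.06; -0.08 0 -0.065 0 0.06'; python3 go.py pipe -0.165 0 .085 0
python3 -c "
from h import *
s=snap('scene','g')[140:400,80:340,::-1]
cv2.imwrite('pics/g2.png',cv2.resize(s,None,fx=2,fy=2))"
```

```text
clock: 9.3
position: [0.4951, -0.379, 0.2452]
ee_rot: [-2.956, 1.062, 0.001]
force: [-2.1, 0.3, 0.1]
width: 0.232
gripper_force: 25.0
clock: 9.8
position: [0.4964, -0.3802, 0.2449]
ee_rot: [2.956, -1.063, 0.0]
force: [0.6, 0.1, 0.9]
width: 0.617
gripper_force: 0.0
clock: 10.3
position: [0.4285, -0.325, 0.3081]
ee_rot: [-2.953, 1.062, 0.016]
force: [-0.2, 0.2, 0.2]
width: 0.656
gripper_force: 0.0
delta [ 0.0172 -0.0015  0.0639] roll -0.0 | now in frame -0.1815 -0.0015 zg 0.1491 yaw -0.0 tilt -0.9999 w 0.0602 t 10.3 F [-0.2  0.2  0.2] j7 -1.6
```

View pics/g2.png

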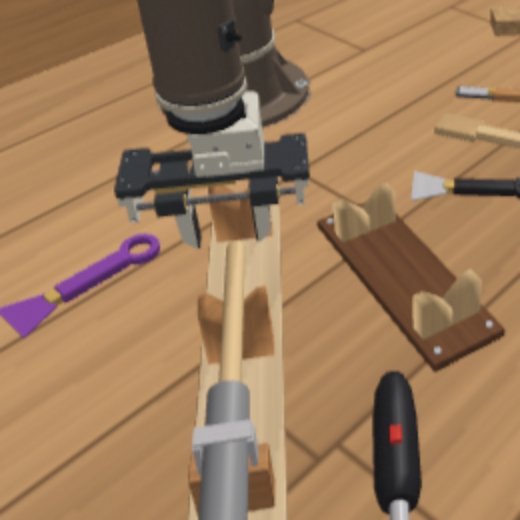

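The dowel now passes through rest0 with its head between the two rests. Next I'll grip it there.

```bash
python3 -m inch '0.014 0 0.03 0 0.06; 0.014 0 0.064 0 0.06; 0.014 0 0.064 0 0.01;0.014 0 0.064 0 0.01;0.014 0 0.064 0 0.01';python3 -m inch '0 0 0 0 0.01; 0 0 0 0 0.01;0 0 0 0 0.01;0 0 0 0 0.01'; python3 go.py pipe -0.165 0 .085 0; python3 -m inch '-0.02 0 0 0 0.01; -0.05 0 0 0 0.01; -0.08 0 0 0 0.01; -0.11 0 0 0 0.01; -0.132 0 0 0 0.01' ; python3 -m inch '0 0 0 0 0.01';python3 go.py pipe -0.165 0 .085 0
```

```text
clock: 10.85
position: [0.4459, -0.3386, 0.2475]
ee_rot: [2.956, -1.063, 0.003]
force: [0.1, -0.1, 0.6]
width: 0.44
gripper_force: 0.0
clock: 11.25
position: [0.4453, -0.3384, 0.2469]
ee_rot: [2.956, -1.063, 0.002]
force: [-1.0, -0.8, 7.2]
width: 0.227
gripper_force: 25.0
delta [-0.005  -0.0011  0.0029] roll -0.0 | now in frame -0.16 -0.0011 zg 0.0879 yaw -0.0 tilt -1.0 w 0.0209 t 11.2 F [-1.  -0.8  7.2] j7 -1.57
clock: 11.75
position: [0.3422, -0.253, 0.2463]
ee_rot: [-2.956, 1.063, -0.0]
force: [0.6, 0.2, -0.6]
width: 0.231
gripper_force: 25.0
clock: 11.85
position: [0.3412, -0.2522, 0.2461]
ee_rot: [-2.955, 1.062, 0.004]
force: [-1.1, -0.3, 0.6]
width: 0.227
gripper_force: 25.0
delta [ 0.1303 -0.0009  0.0017] roll 0.0 | now in frame -0.2953 -0.0009 zg 0.0871 yaw 0.0 tilt -1.0 w 0.0208 t 11.8 F [-1.1 -0.3  0.6] j7 -1.62
```

```bash
python3 -m inch '0 0 0 0 0.06;0 0 0 0 0.06;0 0 0 0 0.06;0 0 0 0 0.06; 0 0 0 0 0.06'; python3 -m inch '0.03 0 0 0 0.06; 0.07 0 0.002 0 0.06; 0.1 0 0.002 0 0.06;  0.11 0 0.002 0 0.04; 0.11 0 0.002 0 0.01';python3 -m inch '0 0 0 0 0.01; 0 0 0 0 0.01;0 0 0 0 0.01;0 0 0 0 0.01'; python3 go.py pipe -0.165 0 .085 0; python3 -m inch '-0.02 0 0 0 0.01; -0.05 0 0 0 0.01; -0.08 0 0 0 0.01; -0.105 0 0 0 0.01; -0.105 0 0 0 0.01' ; python3 go.py pipe -0.165 0 .085 0; python3 -c "
from h import *
s=snap('scene','k')[140:400,80:340,::-1]
cv2.imwrite('pics/k2.png',cv2.resize(s,None,fx=2,fy=2))"
```

```text
clock: 12.35
position: [0.3437, -0.2542, 0.246]
ee_rot: [2.956, -1.063, 0.0]
force: [0.0, 0.1, 0.3]
width: 0.615
gripper_force: 0.0
clock: 12.85
position: [0.429, -0.3247, 0.2437]
ee_rot: [2.956, -1.063, 0.0]
force: [-0.0, 0.7, -0.6]
width: 0.522
gripper_force: 0.0
clock: 13.25
position: [0.4275, -0.3238, 0.2442]
ee_rot: [2.956, -1.063, -0.001]
force: [-3.2, -0.5, 1.3]
width: 0.232
gripper_force: 25.0
delta [ 0.0181 -0.0011  0.0002] roll -0.0 | now in frame -0.1831 -0.0011 zg 0.0852 yaw -0.0 tilt -1.0 w 0.0213 t 13.2 F [-3.2 -0.5  1.3] j7 -1.57
clock: 13.75
position: [0.3444, -0.2549, 0.2438]
ee_rot: [-2.955, 1.062, 0.006]
force: [-0.7, 0.5, -1.7]
width: 0.239
gripper_force: 2.5
delta [ 0.1261 -0.0009 -0.0007] roll 0.0 | now in frame -0.2911 -0.001 zg 0.0848 yaw 0.0 tilt -1.0 w 0.022 t 13.8 F [-0.7  0.5 -1.7] j7 -1.61
```

View pics/k2.png

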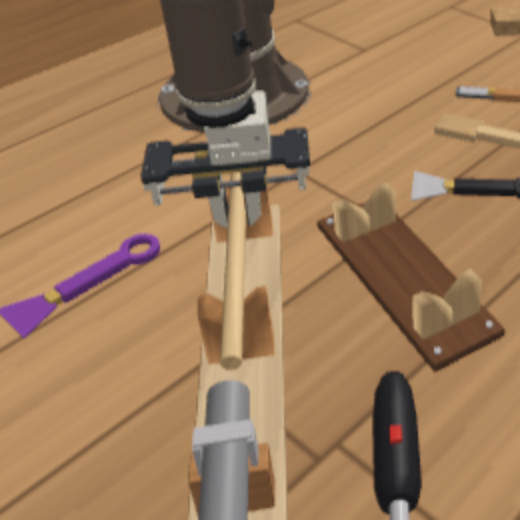

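The dowel's tail, at full-image pixel (319,196), is clear of the mouth at (333,194). The grip slackened at the end of that pull, so I'll measure before going on.

```bash
python3 -m inch '0 0 0 0 0.01;0 0 0 0 0.01'
python3 - <<'E'
from h import *
for r in (318,320.5):
    X=at_z('scene',(r,196),.0845)[:2]-[.5694,-.4395]; print(X@[.771,-.637],X@[.637,.771])
print(arm.observe()['gripper_force'])
snap('scene','l')
for r in arm.silhouettes('scene','dowel')[:1]:
    ys,xs=np.nonzero(r['region']); print(r['conf'],ys.max(),xs[ys==ys.max()].mean())
E
```

```text
clock: 14.0
position: [0.3481, -0.2577, 0.2442]
ee_rot: [2.956, -1.063, 0.002]
force: [-0.1, 0.3, -0.8]
width: 0.232
gripper_force: 25.0
-0.053778672000876396 0.0011088243570109915
-0.04723736132758356 0.001289076065848025
25.00069946050644
0.87 326 194.0
```

```bash
python3 -m inch '0 0 0 0 0.06;0 0 0 0 0.06;0 0 0 0 0.06;0 0 0 0 0.06; 0 0 0 0 0.06'; python3 -m inch '0.02 0 0 0 0.06; 0.037 0 0 0 0.05; 0.037 0 0 0 0.01;  0.037 0 0 0 0.01; 0.037 0 0 0 0.01';python3 -m inch '0 0 0 0 0.01; 0 0 0 0 0.01;0 0 0 0 0.01;0 0 0 0 0.01' 35; python3 go.py pipe -0.252 0 .085 0; python3 -m inch '0 0 -0.02 0 0.01; 0 0 -0.05 0 0.01; 0 0 -0.08 0 0.01; 0 0 -0.1 0 0.01;0 0 -0.1 0 0.01' ; python3 go.py cradle 0 0 .12 0; python3 -c "
from h import *
s=snap('scene','m')[100:400,80:340,::-1]
cv2.imwrite('pics/m2.png',cv2.resize(s,None,fx=2,fy=2))"
```

```text
clock: 14.6
position: [0.3473, -0.2572, 0.2441]
ee_rot: [2.956, -1.063, 0.0]
force: [-0.3, 0.4, -0.3]
width: 0.615
gripper_force: 0.0
clock: 15.1
position: [0.3751, -0.2801, 0.2439]
ee_rot: [-2.956, 1.063, 0.002]
force: [0.4, -0.4, -0.6]
width: 0.352
gripper_force: 0.0
clock: 15.5
position: [0.3753, -0.2805, 0.244]
ee_rot: [-2.956, 1.063, 0.002]
force: [-3.4, 0.6, 1.9]
width: 0.227
gripper_force: 35.0
delta [-0.0011 -0.001   0.    ] roll -0.0 | now in frame -0.2509 -0.001 zg 0.085 yaw -0.0 tilt -1.0 w 0.0209 t 15.5 F [-3.4  0.6  1.9] j7 -1.59
clock: 16.0
position: [0.3767, -0.2812, 0.3465]
ee_rot: [2.956, -1.062, 0.008]
force: [-0.4, 0.0, -1.8]
width: 0.234
gripper_force: 35.0
delta [ 0.0292 -0.1945  0.0679] roll -0.4 | now in frame -0.103 -0.1678 zg 0.1875 yaw -0.4 tilt -1.0 w 0.0215 t 16.0 F [-0.4  0.  -1.8] j7 -1.65
```

View pics/m2.png

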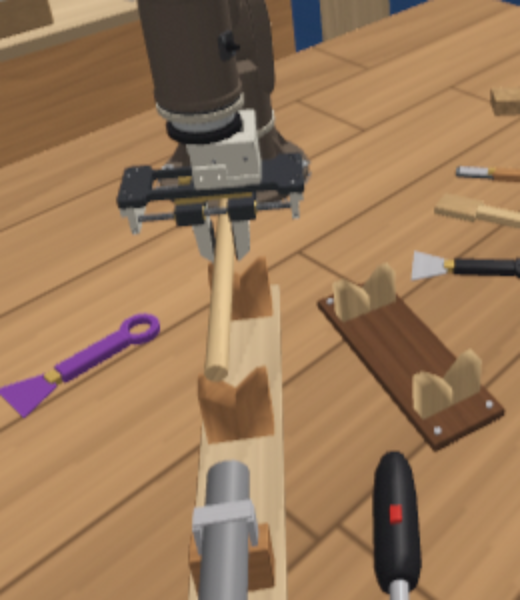

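The dowel is held level, with its tail at full-image pixel (285,189). I'll carry it to above the cradle.

```bash
python3 -m inch '0.005 -0.04 0 -0.1 0.01; 0.012 -0.08 0 -0.2 0.01; 0.02 -0.12 0 -0.3 0.01; 0.025 -0.16 0 -0.4 0.01; 0.029 -0.1945 0.02 -0.4 0.01'; python3 -m inch '0 0 0.02 0 0.01;0 0 0.03 0 0.01'; python3 go.py cradle 0 0 .055 0; python3 -c "
from h import *
s=snap('scene','n')[180:400,180:380,::-1];t=snap('top','n2')[120:340,280:480,::-1]
X=at_z('scene',(285,188.5),.187)[:2]-[.3767,-.2812];print(X)
cv2.imwrite('pics/n3.png',cv2.resize(np.hstack([s,t]),None,fx=2,fy=2))"
```

```text
clock: 16.55
position: [0.5241, -0.1476, 0.3243]
ee_rot: [-3.109, 0.447, -0.005]
force: [0.4, -0.2, -1.4]
width: 0.227
gripper_force: 35.0
clock: 16.75
position: [0.5216, -0.1479, 0.2909]
ee_rot: [-3.109, 0.451, 0.007]
force: [-0.0, -0.4, -2.1]
width: 0.229
gripper_force: 35.0
delta [0.0026 0.0014 0.0769] roll 0.002 | now in frame -0.0023 0.0014 zg 0.1319 yaw 0.002 tilt -1.0 w 0.021 t 16.8 F [-0.  -0.4 -2.1] j7 -1.63
[ 0.16006297 -0.13000139]
```

View pics/n3.png

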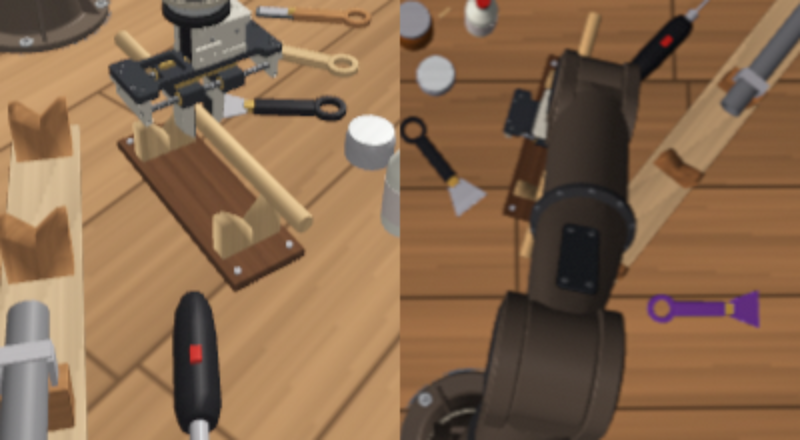

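The dowel hangs over the cradle in line with it. In the top view its ends, at about (127,377) and (248,342), overhang the base board evenly.

```bash
python3 -m inch '0 0 0.02 0 0.01;0 0 0.04 0 0.01;0 0 0.055 0 0.01;0.002 0.001 0.066 0 0.01; 0.002 0.001 0.066 0 0.01'; python3 go.py cradle 0 0 .055 0; python3 -c "
from h import *
s=snap('scene','o')[200:340,220:360,::-1]
cv2.imwrite('pics/o3.png',cv2.resize(s,None,fx=4,fy=4,interpolation=cv2.INTER_CUBIC))"
```

```text
clock: 17.35
position: [0.5232, -0.1516, 0.2273]
ee_rot: [3.108, -0.456, -0.002]
force: [-0.0, -0.8, -1.5]
width: 0.226
gripper_force: 35.0
delta [-0.0003 -0.0017  0.0133] roll -0.001 | now in frame 0.0003 -0.0017 zg 0.0683 yaw -0.001 tilt -1.0 w 0.0207 t 17.4 F [-0.  -0.8 -1.5] j7 -1.62
```

View pics/o3.png

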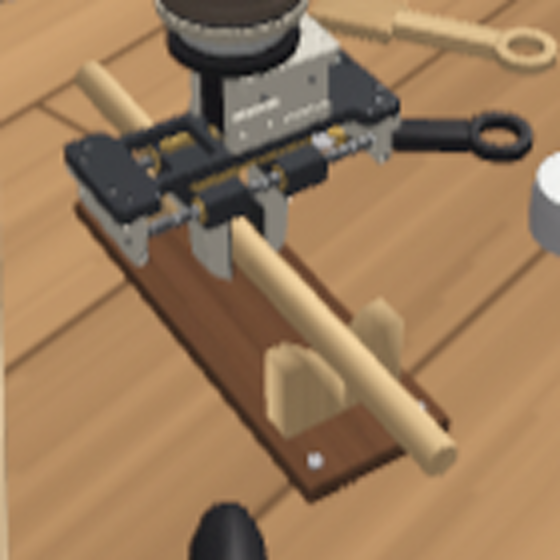

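The dowel sits in both notches as seen, so I'll lower it the last 12 mm and release.

```bash
python3 -m inch '0 0 0.006 0 0.01;0 0 0.011 0 0.01;0 0 0.011 0 0.01;0 0 0.011 0 0.06;0 0 0.011 0 0.06'; python3 go.py cradle 0 0 .055 0; python3 -m inch '0 0 0 0 0.06;0 0 0 0 0.06;0 0 0 0 0.06;0 0 -0.02 0 0.06;0 0 -0.06 0 0.06'; python3 -m inch '0 0 -0.04 0 0.06;0 0 -0.08 0 0.06; 0 0 -0.12 0 0.06;0 0 -0.16 0 0.06'; python3 -c "
from h import *
s=snap('scene','p');snap('top','p2')"; python3 loc.py paddle_grip paddle_eye knife_grip knife_eye rasp_grip rasp_eye dowel
```

```text
clock: 17.9
position: [0.5237, -0.1508, 0.2172]
ee_rot: [3.108, -0.454, 0.001]
force: [-0.4, -0.0, 1.1]
width: 0.352
gripper_force: 0.0
delta [-0.0006 -0.0007  0.0032] roll 0.0 | now in frame 0.0006 -0.0007 zg 0.0582 yaw 0.0 tilt -1.0 w 0.0323 t 17.9 F [-0.4 -0.   1.1] j7 -1.62
clock: 18.4
position: [0.5225, -0.1505, 0.2753]
ee_rot: [-3.108, 0.454, 0.009]
force: [0.7, -0.3, 0.6]
width: 0.653
gripper_force: 0.0
clock: 18.8
position: [0.5232, -0.1507, 0.4388]
ee_rot: [3.108, -0.455, 0.0]
force: [1.1, -0.5, -0.6]
width: 0.654
gripper_force: 0.0
paddle_grip scene [208.1 331.3] 0.71 [0.4369 0.1837]
paddle_grip top [222.1 266.8] 0.96 [0.4119 0.1683]
   tri [0.4234 0.1778 0.0039] 0.028976617606791908
paddle_eye scene [212.8 350.1] 0.66 [0.4974 0.2011]
paddle_eye top [198.8 260.1] 0.62 [0.4945 0.1924]
   tri [0.4971 0.1944 0.011 ] 0.0074702770888071856
knife_grip scene [234.5 317.1] 0.76 [0.4868 0.0476]
knife_grip scene [279.7 124.7] 0.73 [ 0.2346 -0.4053]
knife_grip top [198.  298.1] 0.92 [0.4968 0.0581]
knife_grip top [273.3 429.9] 0.6 [ 0.2298 -0.4024]
   tri [0.4914 0.0533 0.0077] 0.014344080607015107
knife_eye scene [232.  345.1] 0.84 [0.542  0.1101]
knife_eye scene [262.8 149.7] 0.83 [ 0.2269 -0.3302]
knife_eye top [272.4 410.9] 0.78 [ 0.2334 -0.3357]
knife_eye top [185.3 285.7] 0.6 [0.5424 0.102 ]
   tri [ 0.4544 -0.1813  0.214 ] 0.4669795164062191
rasp_grip scene [186.4 334.5] 0.57 [0.3659 0.2976]
rasp_grip top [229.9 228.1] 0.78 [0.3852 0.3036]
rasp_grip top [197.1 256.8] 0.41 [0.5006 0.2041]
   tri [0.3778 0.2965 0.0144] 0.018528125816469357
rasp_eye scene [188.7 357.2] 0.73 [0.434  0.3364]
rasp_eye top [215.9 220.2] 0.67 [0.4345 0.3321]
   tri [0.4352 0.3323 0.0103] 0.0020963090247269936
dowel scene [221.3 242.8] 0.85 [ 0.3588 -0.1166]
dowel top [129.4 318.5] 0.43 [ 0.7247 -0.014 ]
   tri [ 0.5939 -0.1278  0.2493] 0.2906720124461518
```

View pics/p.png

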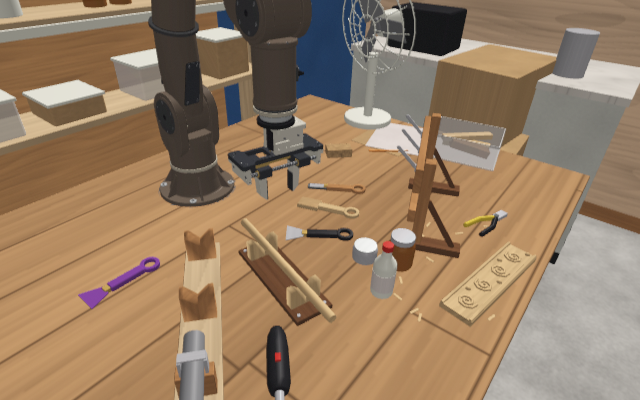

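The dowel lies in both V-blocks, its ends at (222,244) and (316,330). The tools are still in place at (233,320), (208,328) and (187,336).

```bash
cat > tools.py <<'E'
from h import *
import sys
np.set_printoptions(precision=4,suppress=True)
def find(n,near):
    for c in('top','scene'):
        for r in arm.silhouettes(c,n+'_grip')[:3]:
            ys,xs=np.nonzero(r['region']); P=np.array([at_z(c,(y,x),.010)[:2] for y,x in zip(ys+.0,xs)])
            m=P.mean(0)
            if np.linalg.norm(m-near)>.12: continue
            w,v=np.linalg.eigh(np.cov(P.T)); a=v[:,1]; a=a*np.sign(a[0]); t=(P-m)@a
            e=np.percentile(t,99.7)
            eye=m+a*(e-.025); grip=m+a*(e-.095)
            print(n,c,round(r['conf'],2),'len',(t.max()-t.min()).round(3),'eye',eye,'grip',grip,'yaw',np.arctan2(a[1],a[0]).round(3)); break
if __name__=='__main__':
    N=dict(knife=(.50,.06),paddle=(.44,.178),rasp=(.385,.3))
    for n in sys.argv[1:] or N: find(n,N[n])
E
python3 tools.py; python3 go.py w .49 .058 .1 0.6
```

```text
knife top 0.89 len 0.192 eye [0.5419 0.0978] grip [0.4865 0.055 ] yaw 0.658
knife scene 0.65 len 0.193 eye [0.5438 0.0993] grip [0.4887 0.0561] yaw 0.665
paddle top 0.68 len 0.168 eye [0.4635 0.1903] grip [0.3974 0.1674] yaw 0.334
paddle scene 0.72 len 0.204 eye [0.4976 0.2015] grip [0.431  0.1799] yaw 0.313
rasp top 0.74 len 0.193 eye [0.4327 0.3332] grip [0.374  0.2951] yaw 0.576
rasp scene 0.84 len 0.193 eye [0.4328 0.3349] grip [0.3746 0.2961] yaw 0.588
delta [-0.0921 -0.1903  0.1781] roll -0.89 | now in frame 0.5237 -0.1507 zg 0.2781 yaw -0.29 tilt -1.0 w 0.0599 t 19.9 F [ 0.3 -0.4 -0. ] j7 -1.65
```

```bash
python3 go.py w .4877 .0556 .1 0.661;  python3 -m inch '-0.02 -0.04 0 -0.14 0.06; -0.04 -0.08 0 -0.28 0.06; -0.06 -0.12 0 -0.42 0.06; -0.075 -0.16 0 -0.56 0.06; -0.093 -0.187 0.03 -0.7 0.06'; python3 -m inch '0 0 0 -0.14 0.06; 0 0 0.05 -0.25 0.06; 0 0 0.08 -0.25 0.06;0 0 0.08 -0.25 0.06'; python3 go.py w .4877 .0556 .022 0.661
```

```text
delta [-0.0936 -0.1874  0.1781] roll -0.951 | now in frame 0.5237 -0.1507 zg 0.2781 yaw -0.29 tilt -1.0 w 0.0599 t 19.9 F [ 0.3 -0.4 -0. ] j7 -1.65
clock: 20.4
position: [0.4892, 0.0583, 0.41]
ee_rot: [-3.073, -0.651, -0.013]
force: [0.9, 0.5, -0.5]
width: 0.654
gripper_force: 0.0
clock: 20.8
position: [0.4866, 0.0547, 0.3238]
ee_rot: [-2.971, -1.017, 0.011]
force: [-0.0, -0.8, 0.3]
width: 0.656
gripper_force: 0.0
delta [0.0023 0.0004 0.1428] roll -0.001 | now in frame 0.4866 0.0547 zg 0.1648 yaw 0.66 tilt -1.0 w 0.0603 t 20.8 F [-0.  -0.8  0.3] j7 -1.2
```

```bash
python3 -m inch '0.002 0 0.04 0 0.06; 0.002 0 0.08 0 0.06; 0.002 0 0.11 0 0.06; 0.002 0 0.13 0 0.06; 0.002 0 0.141 0 0.06'; python3 -m inch '0 0 0 0 0.015; 0 0 0 0 0.015; 0 0 0 0 0.015; 0 0 0 0 0.015;0 0 0 0 0.015' 30; python3 -m inch '0 0 0 0 0.015; 0 0 0 0 0.015; 0 0 0 0 0.015';python3 go.py rack -.12 -.115 .3 0; python3 -m inch '0 0 -0.02 0 0.015; 0 0 -0.05 0 0.015; 0 0 -0.1 0 0.015; 0 0 -0.15 0 0.015;0 0 -0.2 0 0.015';python3 -m inch '0 0 -0.04 0 0.015; 0 0 -0.08 0 0.015; 0 0 -0.08 0 0.015';python3 go.py rack -.123 -.115 .305 0
```

```text
clock: 21.3
position: [0.4903, 0.0563, 0.1859]
ee_rot: [2.972, 1.017, -0.0]
force: [-0.2, -0.4, -0.0]
width: 0.652
gripper_force: 0.0
clock: 21.8
position: [0.4899, 0.0564, 0.1868]
ee_rot: [2.972, 1.017, 0.002]
force: [-0.4, 0.3, 5.6]
width: 0.273
gripper_force: 30.0
clock: 22.1
position: [0.49, 0.0564, 0.1868]
ee_rot: [2.972, 1.017, 0.002]
force: [-0.6, -0.3, 7.6]
width: 0.278
gripper_force: 30.0
delta [ 0.1345 -0.0574 -0.2721] roll 0.269 | now in frame -0.2341 -0.2063 zg 0.0278 yaw 0.269 tilt -1.0 w 0.0255 t 22.1 F [-0.6 -0.3  7.6] j7 -1.26
clock: 22.6
position: [0.489, 0.0562, 0.3882]
ee_rot: [-2.972, -1.018, 0.001]
force: [1.3, 0.7, -0.8]
width: 0.277
gripper_force: 30.0
clock: 22.9
position: [0.4904, 0.0566, 0.4716]
ee_rot: [2.971, 1.017, 0.015]
force: [1.7, 0.7, -1.9]
width: 0.278
gripper_force: 30.0
delta [ 0.1308 -0.0586  0.0084] roll 0.269 | now in frame -0.2336 -0.2062 zg 0.3126 yaw 0.269 tilt -1.0 w 0.0255 t 22.9 F [ 1.7  0.7 -1.9] j7 -1.17
```

```bash
python3 -m inch '0.03 -0.015 -0.01 0.07 0.015; 0.06 -0.03 -0.02 0.14 0.015; 0.09 -0.045 -0.02 0.21 0.015; 0.12 -0.055 -0.02 0.269 0.015; 0.131 -0.0585 -0.02 0.269 0.015'; python3 -m inch '0 0 0 0 0.015; 0 0 0 0 0.015'; python3 go.py rack -.123 -.115 .305 0
cat > eye.py <<'E'
# eye.py tool zmid pegy: measured eye in rack frame
from h import *
import sys
np.set_printoptions(precision=4,suppress=True)
n,z,tag=sys.argv[1],float(sys.argv[2]),sys.argv[3]
c,s=np.cos(.3902),np.sin(.3902); M=np.array([[c,s],[-s,c]])
G={}
for cam in('scene','top'):
    snap(cam,tag+cam)
    for k in ('_eye','_grip'):
        for r in arm.place_of(cam,n+k)[:3]:
            q=M@(at_z(cam,r['point'],z)[:2]-[.628,.3362])
            if -.35<q[0]<.05 and abs(q[1])<.25: print(cam,k,np.round(r['point'],1),round(r['conf'],2),q); G.setdefault(k,{}).setdefault(cam,r['point'])
for k in G:
    if len(G[k])==2:
        X,e=tri(G[k]['scene'],G[k]['top']); print(k,'tri',M@(X[:2]-[.628,.3362]),X[2],e)
im=np.hstack([cv2.imread(f'pics/{tag}scene.png')[80:260,300:500],cv2.imread(f'pics/{tag}top.png')[90:270,150:350]])
cv2.imwrite(f'pics/{tag}.png',cv2.resize(im,None,fx=2,fy=2))
E
python3 eye.py knife .301 q
```

```text
clock: 23.4
position: [0.5577, 0.1858, 0.4846]
ee_rot: [-3.08, -0.612, 0.002]
force: [0.2, 0.2, -0.8]
width: 0.28
gripper_force: 30.0
clock: 23.6
position: [0.5571, 0.1819, 0.4853]
ee_rot: [3.081, 0.61, -0.003]
force: [-0.6, -0.7, -1.4]
width: 0.28
gripper_force: 30.0
delta [ 0.0013 -0.0007  0.0213] roll 0.001 | now in frame -0.1243 -0.1157 zg 0.3263 yaw 0.001 tilt -1.0 w 0.0257 t 23.6 F [-0.6 -0.7 -1.4] j7 -1.64
scene _eye [132.6 400.7] 0.95 [-0.0536 -0.0855]
scene _grip [131.  370.9] 0.59 [-0.131  -0.1016]
top _grip [169.  173.8] 0.21 [-0.0428  0.0995]
_grip tri [-0.0932  0.0905] 0.24486836154368113 0.1313050538819903
```

View pics/q.png

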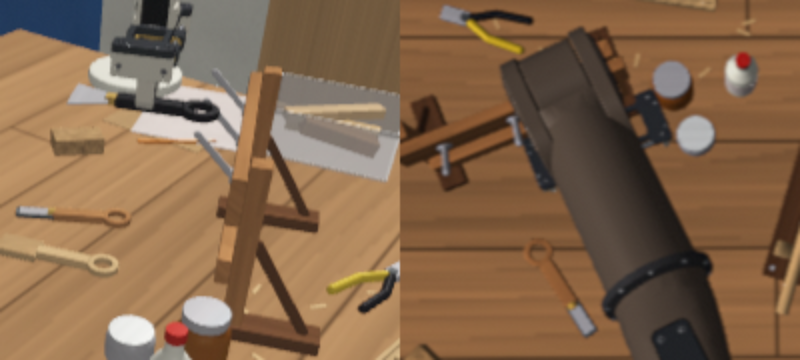

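The scene crop shows the knife held level, its eye at full-image pixel (135.5,401.5), just above and beyond peg0's tip. The top view of the eye is hidden by the arm.

```bash
cat > ey.py <<'E'
# ey.py row col ypeg: eye (x,z) in rack frame assuming rack y
from h import *
import sys
r,c,y=map(float,sys.argv[1:4]); o,d=ray('scene',(r,c)); C,S=np.cos(.3902),np.sin(.3902)
n=np.array([-S,C,0]); t=(y-n@(o-[.628,.3362,0]))/(n@d); X=o+t*d; print('x',(np.array([C,S,0])@(X-[.628,.3362,0])).round(4),'z',X[2].round(4))
E
python3 ey.py 135.5 401.5 -.1157; python3 ey.py 132.6 400.7 -.1157; python3 ey.py 147.2 398.6 -.115
```

```text
x -0.0489 z 0.3062
x -0.0521 z 0.3139
x -0.0519 z 0.272
```

```bash
python3 -m inch '-0.003 0.0007 0.01 0 0.015; -0.003 0.0007 0.02 0 0.015; -0.003 0.0007 0.03 0 0.015; -0.003 0.0007 0.03 0 0.015'; python3 go.py rack -.1 -.115 .27 0;python3 -m inch '0.006 0 0.006 0 0.015; 0.012 0 0.012 0 0.015; 0.017 0 0.018 0 0.015; 0.021 0 0.024 0 0.015; 0.021 0 0.024 0 0.015'; python3 go.py rack -.1 -.115 .27 0; python3 eye.py knife .251 r
```

```text
clock: 24.3
position: [0.5545, 0.1808, 0.454]
ee_rot: [3.081, 0.61, -0.004]
force: [-0.7, 0.4, -1.2]
width: 0.277
gripper_force: 30.0
delta [ 0.0271 -0.0007  0.0249] roll 0.001 | now in frame -0.127 -0.1158 zg 0.295 yaw 0.001 tilt -1.0 w 0.0255 t 24.3 F [-0.7  0.4 -1.2] j7 -1.65
clock: 24.8
position: [0.5748, 0.1893, 0.4309]
ee_rot: [3.082, 0.61, -0.001]
force: [0.4, 1.2, -0.5]
width: 0.275
gripper_force: 30.0
delta [ 0.0051 -0.0006  0.0019] roll 0.001 | now in frame -0.1051 -0.1156 zg 0.2719 yaw 0.001 tilt -1.0 w 0.0253 t 24.8 F [ 0.4  1.2 -0.5] j7 -1.65
scene _eye [154.3 403.6] 0.59 [-0.0364 -0.1096]
scene _eye [152.6 374.5] 0.52 [-0.1123 -0.125 ]
scene _grip [151.4 375.9] 0.63 [-0.1098 -0.1165]
```

View pics/r.png

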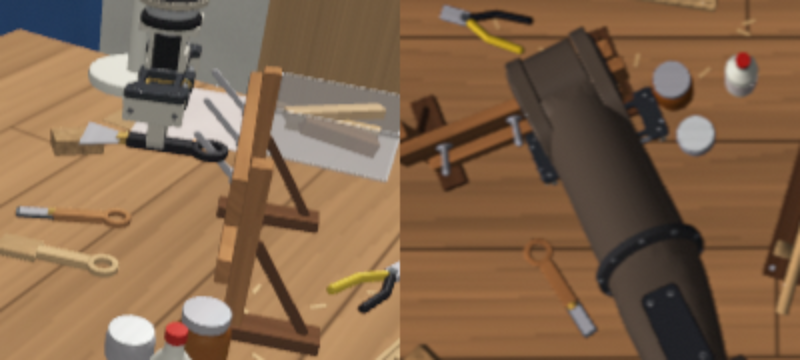

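The crop shows the ring down over peg0's lower part with no contact force, so I'll release it. That was my 14th and last picture, and I'll use numbers only from here.

```bash
python3 -m inch '0 0 0 0 0.06;0 0 0 0 0.06;0 0 0 0 0.06;0 0 0 0 0.06;0 0 0 0 0.06';python3 -m inch '0 0 0 0 0.06;0 0 0 0 0.06;0 0 0 0 0.06;0 0 0 0 0.06;0 0 0 0 0.06'; python3 -m inch '0 0 -0.03 0 0.06; 0 0 -0.07 0 0.06;0 0 -0.1 0 0.06;-0.05 0 -0.1 0 0.06;-0.1 0 -0.1 0 0.06';python3 go.py rack -.1 -.115 .27 0
python3 - <<'E'
from h import *
snap('scene','s1');snap('top','s2')
C,S=np.cos(.3902),np.sin(.3902)
W=lambda x,y,z:(.628+C*x-S*y,.3362+S*x+C*y,z)
for c in('scene','top'):
    print(c,'expect eye',np.round(proj(c,W(-.01,-.115,.215)),1),'grip',np.round(proj(c,W(-.01,-.115,.145)),1))
    for k in('knife_eye','knife_grip'):
        print(k,[(np.round(r['point']),round(r['conf'],2)) for r in arm.place_of(c,k)])
E
python3 tools.py paddle rasp; python3 loc.py paddle_eye
```

```text
clock: 25.6
position: [0.5742, 0.189, 0.4321]
ee_rot: [3.082, 0.61, 0.0]
force: [0.2, 0.3, -1.0]
width: 0.635
gripper_force: 0.0
clock: 26.1
position: [0.5743, 0.189, 0.432]
ee_rot: [3.082, 0.61, -0.0]
force: [-0.6, 0.3, 1.6]
width: 0.655
gripper_force: 0.0
clock: 26.6
position: [0.4815, 0.151, 0.5325]
ee_rot: [-3.081, -0.61, -0.003]
force: [0.1, 0.2, -0.1]
width: 0.654
gripper_force: 0.0
delta [ 0.1058 -0.0005  0.1036] roll 0.001 | now in frame -0.206 -0.1156 zg 0.3735 yaw 0.001 tilt -1.0 w 0.06 t 26.6 F [ 0.1  0.2 -0.1] j7 -1.62
scene expect eye [168.6 411.4] grip [190.7 407.6]
knife_eye [(array([162., 412.]), 0.66)]
knife_grip [(array([281., 121.]), 0.77), (array([188., 407.]), 0.53)]
top expect eye [138.2 242.7] grip [143.4 245.8]
knife_eye [(array([275., 406.]), 0.81), (array([137., 245.]), 0.56)]
knife_grip [(array([277., 427.]), 0.8), (array([172., 442.]), 0.2)]
paddle scene 0.8 len 0.2 eye [0.4965 0.2013] grip [0.43   0.1795] yaw 0.317
rasp top 0.64 len 0.187 eye [0.4237 0.3288] grip [0.3654 0.2901] yaw 0.586
rasp scene 0.6 len 0.19 eye [0.4326 0.3349] grip [0.3742 0.2963] yaw 0.584
paddle_eye top [139.7 243.7] 0.72 [0.708  0.2527]
```

```bash
python3 go.py w .43 .178 .1 .322
```

```text
delta [-0.0381 -0.0447  0.2728] roll 0.069 | now in frame 0.4823 0.1512 zg 0.3727 yaw 0.391 tilt -1.0 w 0.0601 t 27.2 F [-0.2 -0.6  0.5] j7 -1.62
```

```bash
python3 -m inch '-0.02 -0.02 0.04 0.03 0.075; -0.038 -0.045 0.08 0.069 0.075; -0.038 -0.045 0.13 0.069 0.075; -0.038 -0.045 0.18 0.069 0.075; -0.038 -0.045 0.22 0.069 0.075'; python3 -m inch '0 0 0 0 0.075'; python3 go.py w .43 .178 .022 .322; python3 tools.py paddle
```

```text
clock: 27.7
position: [0.429, 0.1781, 0.3099]
ee_rot: [3.101, 0.504, -0.001]
force: [1.0, 0.6, -0.1]
width: 0.815
gripper_force: 0.0
clock: 27.8
position: [0.4279, 0.1772, 0.3078]
ee_rot: [3.098, 0.503, -0.014]
force: [0.5, -0.7, 1.0]
width: 0.82
gripper_force: 0.0
delta [ 0.0034 -0.0002  0.1268] roll 0.0 | now in frame 0.4279 0.1772 zg 0.1488 yaw 0.322 tilt -1.0 w 0.0752 t 27.8 F [ 0.5 -0.7  1. ] j7 -1.85
paddle scene 0.8 len 0.2 eye [0.4965 0.2013] grip [0.43   0.1795] yaw 0.317
```

```bash
python3 -c "
from h import *
snap('scene','t1')"; python3 tools.py paddle;  python3 -m inch '0.003 0 0.04 0 0.075; 0.003 0 0.08 0 0.075; 0.003 0 0.11 0 0.075; 0.003 0 0.127 0 0.075; 0.003 0 0.127 0 0.075'; python3 go.py w .43 .178 .022 .322
```

```text
paddle scene 0.79 len 0.202 eye [0.4976 0.2013] grip [0.4311 0.1795] yaw 0.318
clock: 28.55
position: [0.4326, 0.1791, 0.1847]
ee_rot: [3.101, 0.503, -0.001]
force: [0.7, 0.7, 1.3]
width: 0.818
gripper_force: 0.0
delta [-0.0028  0.0002  0.0037] roll -0.0 | now in frame 0.4326 0.1791 zg 0.0257 yaw 0.322 tilt -1.0 w 0.0751 t 28.6 F [0.7 0.7 1.3] j7 -1.93
```

```bash
python3 -m inch '0 0 0.003 0 0.05; 0 0 0.003 0 0.015; 0 0 0.003 0 0.015; 0 0 0.003 0 0.015;0 0 0.003 0 0.015' 30; python3 -m inch '0 0 0 0 0.015; 0 0 0 0 0.015; 0 0 0 0 0.015; 0 0 0 0 0.015;0 0 0 0 0.015';python3 go.py w .43 .178 .022 .322; python3 -m inch '0 0 -0.02 0 0.015; 0 0 -0.05 0 0.015; 0 0 -0.1 0 0.015; 0 0 -0.15 0 0.015;0 0 -0.2 0 0.015';python3 -m inch '0 0 -0.04 0 0.015; 0 0 -0.08 0 0.015; 0 0 -0.11 0 0.015;0 0 -0.11 0 0.015';python3 go.py rack -.126 0 .328 0
```

```text
clock: 29.05
position: [0.4325, 0.179, 0.1826]
ee_rot: [-3.101, -0.503, -0.002]
force: [0.4, 0.5, -0.6]
width: 0.428
gripper_force: 0.0
clock: 29.55
position: [0.4324, 0.1791, 0.1822]
ee_rot: [-3.101, -0.503, -0.0]
force: [-0.8, 0.8, 5.5]
width: 0.277
gripper_force: 30.0
delta [-0.0026  0.0003  0.0012] roll -0.0 | now in frame 0.4324 0.1791 zg 0.0232 yaw 0.322 tilt -1.0 w 0.0255 t 29.6 F [-0.8  0.8  5.5] j7 -1.94
clock: 30.05
position: [0.4318, 0.1787, 0.3837]
ee_rot: [3.101, 0.503, -0.002]
force: [1.2, 0.2, -1.6]
width: 0.278
gripper_force: 30.0
clock: 30.45
position: [0.4329, 0.1794, 0.4959]
ee_rot: [-3.099, -0.503, -0.01]
force: [-0.3, -0.2, -1.9]
width: 0.28
gripper_force: 30.0
delta [ 0.1089 -0.0785  0.0096] roll -0.069 | now in frame -0.2401 -0.0708 zg 0.3369 yaw -0.069 tilt -1.0 w 0.0257 t 30.4 F [-0.3 -0.2 -1.9] j7 -1.79
```

```bash
python3 -m inch '0.03 -0.02 0 -0.03 0.015; 0.06 -0.04 0.005 -0.069 0.015; 0.09 -0.06 0.01 -0.069 0.015; 0.111 -0.0785 0.015 -0.069 0.015; 0.111 -0.0785 0.015 -0.069 0.015';python3 -m inch '0 0 0 0 0.015'; python3 go.py rack -.124 0 .321 0; python3 eye.py paddle .306 u
python3 - <<'E'
from h import *
r=[q for q in arm.silhouettes('scene','paddle_grip')]
for q in r[:2]:
    ys,xs=np.nonzero(q['region']); print(q['conf'],xs.min(),xs.max(),ys.min(),ys.max(),ys[xs>xs.max()-8].mean(), ys[xs<xs.min()+8].mean())
C,S=np.cos(.3902),np.sin(.3902)
W=lambda x,y,z:(.628+C*x-S*y,.3362+S*x+C*y,z)
print('pred eye',proj('scene',W(-.054,0,.306)),'ring edge',proj('scene',W(-.029,0,.306)))
E
```

```text
clock: 30.95
position: [0.5133, 0.2915, 0.4738]
ee_rot: [-3.081, -0.615, 0.006]
force: [0.1, 0.1, -0.9]
width: 0.278
gripper_force: 30.0
clock: 31.05
position: [0.5127, 0.2887, 0.4752]
ee_rot: [3.08, 0.611, -0.005]
force: [-0.1, 0.5, -1.3]
width: 0.282
gripper_force: 30.0
delta [ 0.0007 -0.     -0.0048] roll 0.001 | now in frame -0.1247 -0.0001 zg 0.3162 yaw 0.001 tilt -1.0 w 0.0259 t 31.1 F [-0.1  0.5 -1.3] j7 -1.87
scene _eye [121.  401.7] 0.65 [-0.0592 -0.0159]
scene _grip [121.6 380.1] 0.56 [-0.1161 -0.0407]
top _eye [161.8 207.8] 0.42 [-0.062   0.0004]
top _grip [141.6 244.5] 0.4 [-0.047  -0.1198]
_eye tri [-0.0602  0.0013] 0.29917034915186225 2.8557668665025074e-05
_grip tri [-0.0835 -0.1269] 0.3494144430418793 0.04848601206723424
0.63 343 412 108 125 120.72058823529412 113.54929577464789
pred eye (np.float64(119.17361679023558), np.float64(404.18058866312526)) ring edge (np.float64(120.31960793223854), np.float64(413.15181637583817))
```

```bash
python3 -m inch '0.001 0 0.01 0 0.015; 0.001 0 0.02 0 0.015; 0.001 0 0.026 0 0.015; 0.001 0 0.026 0 0.015'; python3 go.py rack -.1 0 .27 0;python3 -m inch '0.006 0 0.006 0 0.015; 0.012 0 0.012 0 0.015; 0.018 0 0.018 0 0.015; 0.023 0 0.024 0 0.015; 0.023 0 0.024 0 0.015'; python3 go.py rack -.1 0 .27 0; python3 eye.py paddle .251 v
```

```text
clock: 31.8
position: [0.5135, 0.2887, 0.4494]
ee_rot: [3.081, 0.61, -0.004]
force: [1.5, 0.2, -1.6]
width: 0.276
gripper_force: 30.0
delta [ 0.024  -0.0004  0.0203] roll 0.001 | now in frame -0.1239 -0.0004 zg 0.2904 yaw 0.001 tilt -1.0 w 0.0254 t 31.8 F [ 1.5  0.2 -1.6] j7 -1.87
clock: 32.3
position: [0.5357, 0.2978, 0.4257]
ee_rot: [3.081, 0.609, -0.002]
force: [0.2, -0.4, -1.0]
width: 0.28
gripper_force: 30.0
delta [-0.     -0.0004 -0.0033] roll 0.0 | now in frame -0.1 -0.0004 zg 0.2667 yaw 0.0 tilt -1.0 w 0.0257 t 32.3 F [ 0.2 -0.4 -1. ] j7 -1.87
scene _eye [138.3 408.9] 0.81 [-0.0326 -0.0012]
scene _grip [139.5 386.6] 0.69 [-0.0929 -0.0308]
```

```bash
python3 -m inch '0 0 0 0 0.06;0 0 0 0 0.06;0 0 0 0 0.06;0 0 0 0 0.06;0 0 0 0 0.06';python3 -m inch '0 0 0 0 0.06;0 0 0 0 0.06;0 0 0 0 0.06;0 0 0 0 0.06;0 0 0 0 0.06'; python3 -m inch '0 0 -0.03 0 0.06; 0 0 -0.07 0 0.06;0 0 -0.1 0 0.06;-0.05 0 -0.1 0 0.06;-0.1 0 -0.1 0 0.06'
python3 - <<'E'
from h import *
snap('scene','x1');snap('top','x2')
C,S=np.cos(.3902),np.sin(.3902)
W=lambda x,y,z:(.628+C*x-S*y,.3362+S*x+C*y,z)
for n,y in(('knife',-.115),('paddle',0)):
  for c in('scene','top'):
    print(n,c,'expect eye',np.round(proj(c,W(-.01,y,.215)),1),'grip',np.round(proj(c,W(-.01,y,.145)),1))
    for k in('_eye','_grip'):
        print(k,[(np.round(r['point']),round(r['conf'],2)) for r in arm.place_of(c,n+k)])
E
python3 tools.py rasp; python3 go.py w .3742 .2963 .1 .584
```

```text
clock: 33.1
position: [0.535, 0.2978, 0.4271]
ee_rot: [-3.082, -0.61, -0.0]
force: [0.5, 0.0, 0.4]
width: 0.636
gripper_force: 0.0
clock: 33.6
position: [0.535, 0.2977, 0.427]
ee_rot: [3.082, 0.61, -0.0]
force: [-0.2, 0.8, -0.8]
width: 0.655
gripper_force: 0.0
clock: 34.1
position: [0.4423, 0.2597, 0.5275]
ee_rot: [-3.081, -0.609, -0.002]
force: [0.2, -0.1, -0.5]
width: 0.65
gripper_force: 0.0
knife scene expect eye [168.6 411.4] grip [190.7 407.6]
_eye [(array([262., 152.]), 0.74), (array([159., 414.]), 0.67), (array([186., 337.]), 0.48), (array([145., 411.]), 0.4)]
_grip [(array([282., 121.]), 0.9), (array([189., 408.]), 0.66), (array([264., 281.]), 0.59)]
knife top expect eye [138.2 242.7] grip [143.4 245.8]
_eye [(array([140., 243.]), 0.72), (array([274., 410.]), 0.57)]
_grip [(array([142., 244.]), 0.48), (array([168., 170.]), 0.33)]
paddle scene expect eye [150.5 414.9] grip [171.5 411.3]
_eye [(array([294., 193.]), 0.6), (array([146., 416.]), 0.59)]
_grip [(array([169., 414.]), 0.43)]
paddle top expect eye [152.1 208.3] grip [156.6 213. ]
_eye [(array([154., 209.]), 0.68), (array([138., 242.]), 0.67), (array([169., 173.]), 0.37)]
_grip [(array([157., 214.]), 0.74)]
rasp scene 0.59 len 0.201 eye [0.438  0.3393] grip [0.3798 0.3003] yaw 0.59
delta [-0.0498 -0.0599  0.2678] roll -0.193 | now in frame 0.4431 0.2599 zg 0.3677 yaw 0.391 tilt -1.0 w 0.06 t 34.7 F [ 0.  -0.  -0.4] j7 -1.87
```

```bash
python3 -m inch '-0.02 -0.02 0.04 -0.06 0.075; -0.04 -0.04 0.08 -0.13 0.075; -0.049 -0.06 0.13 -0.194 0.075; -0.049 -0.06 0.18 -0.194 0.075; -0.049 -0.06 0.22 -0.194 0.075'; python3 -m inch '0 0 0 0 0.075'; python3 -c "
from h import *
snap('scene','y1')"; python3 tools.py rasp; python3 loc.py rasp_eye rasp_grip|grep scene; python3 go.py w .376 .297 .022 .586
```

```text
clock: 35.2
position: [0.3737, 0.2969, 0.3053]
ee_rot: [-3.007, -0.908, -0.0]
force: [0.8, -0.6, -0.7]
width: 0.822
gripper_force: 0.0
clock: 35.3
position: [0.373, 0.2951, 0.3025]
ee_rot: [3.004, 0.905, -0.014]
force: [-0.5, -1.0, 0.0]
width: 0.814
gripper_force: 0.0
rasp scene 0.61 len 0.193 eye [0.4331 0.3343] grip [0.3745 0.2959] yaw 0.581
rasp_eye scene [191.8 358.2] 0.78 [0.4477 0.3218]
rasp_eye scene [291.4 193.8] 0.43 [ 0.3973 -0.3209]
rasp_grip scene [188.1 338.3] 0.82 [0.3825 0.2971]
delta [0.0004 0.0005 0.128 ] roll -0.002 | now in frame 0.3751 0.2969 zg 0.15 yaw 0.584 tilt -1.0 w 0.0751 t 35.6 F [0.5 0.3 0.2] j7 -1.93
```

```bash
python3 -m inch '0 0 0.04 0 0.075; 0 0 0.08 0 0.075; 0 0 0.11 0 0.075; 0 0 0.128 0 0.065; 0 0 0.128 0 0.055'; python3 go.py w .376 .297 .022 .586;python3 -m inch '0 0 0 0 0.015; 0 0 0 0 0.015; 0 0 0 0 0.015; 0 0 0 0 0.015;0 0 0 0 0.015' 30; python3 -m inch '0 0 0 0 0.015; 0 0 0 0 0.015; 0 0 0 0 0.015';python3 go.py w .376 .297 .022 .584; python3 -m inch '0 0 -0.02 0 0.015; 0 0 -0.05 0 0.015; 0 0 -0.1 0 0.015; 0 0 -0.15 0 0.015;0 0 -0.2 0 0.015';python3 -m inch '0 0 -0.04 0 0.015; 0 0 -0.08 0 0.015; 0 0 -0.11 0 0.015;0 0 -0.11 0 0.015';python3 go.py rack -.124 .115 .321 0
```

```text
clock: 36.15
position: [0.3747, 0.2969, 0.1792]
ee_rot: [3.008, 0.905, 0.001]
force: [1.4, -0.1, 0.6]
width: 0.696
gripper_force: 0.0
delta [ 0.0012  0.0006 -0.0018] roll -0.001 | now in frame 0.3747 0.2969 zg 0.0202 yaw 0.585 tilt -1.0 w 0.0639 t 36.1 F [ 1.4 -0.1  0.6] j7 -2.05
clock: 36.65
position: [0.3746, 0.2965, 0.1793]
ee_rot: [-3.008, -0.905, -0.001]
force: [0.1, -0.7, 4.4]
width: 0.282
gripper_force: 30.0
clock: 36.95
position: [0.3745, 0.2965, 0.1793]
ee_rot: [3.008, 0.905, 0.001]
force: [0.3, -0.4, 5.3]
width: 0.277
gripper_force: 30.0
delta [ 0.0015  0.0004 -0.0017] roll 0.001 | now in frame 0.3745 0.2965 zg 0.0203 yaw 0.585 tilt -1.0 w 0.0254 t 37.0 F [ 0.3 -0.4  5.3] j7 -2.05
clock: 37.45
position: [0.3739, 0.2961, 0.3807]
ee_rot: [3.008, 0.906, -0.002]
force: [2.3, 0.5, -1.3]
width: 0.276
gripper_force: 30.0
clock: 37.85
position: [0.3746, 0.2971, 0.493]
ee_rot: [-3.006, -0.905, -0.01]
force: [-0.5, -0.5, -2.6]
width: 0.276
gripper_force: 30.0
delta [ 0.1333 -0.0295  0.0139] roll 0.195 | now in frame -0.2492 0.0602 zg 0.334 yaw 0.195 tilt -1.0 w 0.0253 t 37.9 F [-0.5 -0.5 -2.6] j7 -1.83
```

```bash
python3 -m inch '0.04 -0.01 0 0.06 0.015; 0.08 -0.02 0.005 0.13 0.015; 0.12 -0.028 0.01 0.195 0.015; 0.133 -0.0295 0.014 0.195 0.015; 0.133 -0.0295 0.014 0.195 0.015';python3 -m inch '0 0 0 0 0.015;0 0 0 0 0.015'; python3 go.py rack -.124 .115 .321 0; python3 eye.py rasp .308 z
python3 - <<'E'
from h import *
for q in arm.silhouettes('scene','rasp_grip')[:2]:
    ys,xs=np.nonzero(q['region']); print(q['conf'],xs.min(),xs.max(),ys.min(),ys.max(),ys[xs>xs.max()-8].mean(), ys[xs<xs.min()+8].mean())
C,S=np.cos(.3902),np.sin(.3902)
W=lambda x,y,z:(.628+C*x-S*y,.3362+S*x+C*y,z)
print('pred eye',proj('scene',W(-.054,.115,.308)),'ring edge',proj('scene',W(-.029,.115,.308)))
E
```

```text
clock: 38.35
position: [0.4698, 0.3952, 0.472]
ee_rot: [3.08, 0.61, -0.006]
force: [-0.8, 0.0, -0.8]
width: 0.283
gripper_force: 30.0
clock: 38.55
position: [0.4683, 0.3937, 0.4752]
ee_rot: [3.082, 0.609, -0.001]
force: [0.3, 0.3, -1.4]
width: 0.278
gripper_force: 30.0
delta [ 0.0018 -0.001  -0.0048] roll -0.0 | now in frame -0.1258 0.114 zg 0.3162 yaw -0.0 tilt -1.0 w 0.0255 t 38.5 F [ 0.3  0.3 -1.4] j7 -2.08
scene _eye [106.3 407.5] 0.64 [-0.0549  0.1018]
scene _grip [102.8 384.4] 0.86 [-0.1257  0.108 ]
top _eye [172.4 170.4] 0.47 [-0.0503  0.1105]
top _grip [137.2 241.1] 0.7 [-0.0316 -0.1156]
_eye tri [-0.0526  0.1104] 0.3058708859994057 0.005609225184787717
_grip tri [-0.0804 -0.1242] 0.3981874412856113 0.04494963066091856
0.58 353 416 98 110 106.37931034482759 100.0
pred eye (np.float64(104.8688397459825), np.float64(408.21953616141207)) ring edge (np.float64(105.86789758618205), np.float64(416.55226728435997))
```

```bash
python3 -m inch '0 -0.001 0.01 0 0.015; 0 -0.001 0.02 0 0.015; 0 -0.001 0.028 0 0.015; 0 -0.001 0.028 0 0.015'; python3 go.py rack -.1 .115 .27 0;python3 -m inch '0.006 0 0.006 0 0.015; 0.012 0 0.012 0 0.015; 0.018 0 0.018 0 0.015; 0.023 0 0.025 0 0.015; 0.023 0 0.025 0 0.015'; python3 go.py rack -.1 .115 .27 0; python3 eye.py rasp .251 za
```

```text
clock: 39.3
position: [0.4684, 0.395, 0.445]
ee_rot: [3.08, 0.608, -0.004]
force: [-0.9, -0.4, -0.7]
width: 0.278
gripper_force: 30.0
delta [0.0252 0.0001 0.0159] roll -0.0 | now in frame -0.1252 0.1151 zg 0.286 yaw -0.0 tilt -1.0 w 0.0255 t 39.3 F [-0.9 -0.4 -0.7] j7 -2.09
clock: 39.8
position: [0.4908, 0.4041, 0.4206]
ee_rot: [3.082, 0.607, -0.001]
force: [-0.9, -0.8, -1.5]
width: 0.278
gripper_force: 30.0
delta [ 0.001  -0.0001 -0.0084] roll -0.001 | now in frame -0.101 0.1149 zg 0.2616 yaw -0.001 tilt -1.0 w 0.0256 t 39.8 F [-0.9 -0.8 -1.5] j7 -2.09
scene _eye [125.8 411.9] 0.76 [-0.0326  0.0948]
scene _grip [120.5 391.1] 0.73 [-0.099   0.1158]
top _eye [171.  171.9] 0.56 [-0.0325  0.1173]
_eye tri [-0.0317  0.1189] 0.24177889920041284 0.0032479029807068365
```

Eye at (-0.031, 0.25), on the peg axis with no contact force. I'll release it and check everything.

```bash
python3 -m inch '0 0 0 0 0.06;0 0 0 0 0.06;0 0 0 0 0.06;0 0 0 0 0.06;0 0 0 0 0.06';python3 -m inch '0 0 0 0 0.06;0 0 0 0 0.06;0 0 0 0 0.06;0 0 0 0 0.06;0 0 0 0 0.06'; python3 -m inch '0 0 -0.03 0 0.06; 0 0 -0.07 0 0.06;0 0 -0.1 0 0.06;-0.05 0 -0.1 0 0.06;-0.1 0 -0.1 0 0.06';python3 -m inch '-0.05 0 -0.02 0 0.06;-0.08 0 -0.02 0 0.06;-0.08 0 -0.02 0 0.06'
python3 - <<'E'
from h import *
snap('scene','zx1');snap('top','zx2')
C,S=np.cos(.3902),np.sin(.3902)
W=lambda x,y,z:(.628+C*x-S*y,.3362+S*x+C*y,z)
for n,y in(('knife',-.115),('paddle',0),('rasp',.115)):
  for c in('scene','top'):
    print(n,c,'expect eye',np.round(proj(c,W(-.01,y,.215)),1),'grip',np.round(proj(c,W(-.01,y,.145)),1))
    for k in('_eye','_grip'):
        print(k,[(np.round(r['point']),round(r['conf'],2)) for r in arm.place_of(c,n+k)])
C,S=np.cos(-.2903),np.sin(-.2903)
W=lambda x,z=.055:(.5234+C*x,-.1499+S*x,z)
for c in('scene','top'):
    for q in arm.silhouettes(c,'dowel')[:2]:
        ys,xs=np.nonzero(q['region'])
        P=np.array([at_z(c,(y,x),.06)[:2] for y,x in zip(ys,xs)])-[.5234,-.1499]
        u=P@[C,S];v=P@[-S,C]; print(c,round(q['conf'],2),'u',u.min(),u.max(),'v ends',v[u>u.max()-.05].mean(),v[u<u.min()+.05].mean())
E
```

```text
clock: 40.6
position: [0.4899, 0.4041, 0.4221]
ee_rot: [-3.082, -0.608, -0.0]
force: [-0.4, -0.1, -0.4]
width: 0.635
gripper_force: 0.0
clock: 41.1
position: [0.4899, 0.4041, 0.422]
ee_rot: [3.082, 0.608, -0.0]
force: [-0.4, -0.3, 0.3]
width: 0.654
gripper_force: 0.0
clock: 41.6
position: [0.3971, 0.3661, 0.5225]
ee_rot: [-3.081, -0.606, -0.002]
force: [-0.7, 0.2, 1.3]
width: 0.656
gripper_force: 0.0
clock: 41.9
position: [0.3194, 0.3351, 0.5437]
ee_rot: [-3.08, -0.614, -0.003]
force: [-0.1, 0.3, -0.4]
width: 0.656
gripper_force: 0.0
knife scene expect eye [168.6 411.4] grip [190.7 407.6]
_eye [(array([262., 148.]), 0.83), (array([162., 412.]), 0.81)]
_grip [(array([188., 407.]), 0.76), (array([281., 122.]), 0.57)]
knife top expect eye [138.2 242.7] grip [143.4 245.8]
_eye [(array([136., 243.]), 0.63), (array([273., 407.]), 0.56)]
_grip [(array([143., 246.]), 0.68), (array([274., 430.]), 0.55)]
paddle scene expect eye [150.5 414.9] grip [171.5 411.3]
_eye [(array([144., 414.]), 0.48)]
_grip [(array([172., 413.]), 0.67), (array([293., 378.]), 0.63), (array([222., 244.]), 0.51)]
paddle top expect eye [152.1 208.3] grip [156.6 213. ]
_eye [(array([154., 208.]), 0.57)]
_grip [(array([155., 212.]), 0.67), (array([137., 286.]), 0.39)]
rasp scene expect eye [135. 418.] grip [155.  414.5]
_eye [(array([135., 418.]), 0.64)]
_grip [(array([339., 197.]), 0.29)]
rasp top expect eye [166.  173.5] grip [169.9 179.8]
_eye [(array([162., 173.]), 0.51)]
_grip [(array([168., 177.]), 0.77)]
scene 0.71 u -0.21420107102633668 0.22070341181371608 v ends 0.0009653573029342246 0.004261101366882076
top 0.72 u -0.2082083531493755 0.21253432153196725 v ends 0.000817209281194071 0.0034222480623353983
```

```bash
python3 -m inch '0 0 0 0 0.06;0 0 0 0 0.06;0 0 0 0 0.06'; python3 -c "
from cell import arm
print(arm.sign_off())"
```

```text
clock: 43.0
position: [0.3234, 0.3357, 0.5421]
ee_rot: [3.082, 0.608, 0.0]
force: [-0.4, -0.1, -0.0]
width: 0.651
gripper_force: 0.0
the job is handed in; nothing more can be done
None
```

I've handed the job in at 43 s: the final camera check put the knife, paddle and rasp on pegs 0, 1 and 2, and the dowel centred in the cradle after being drawn clear of the pipe; sign-off returned no verdict.

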